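# Charge the heat-treatment oven with hammer-head blanks

### The arm

A 6-joint arm with a two-finger parallel gripper is mounted at the origin on a cart in front of the work surface, level with it; the furniture and walls round the work are solid. World frame = base frame: x ahead of the robot, y to its left, z up, the work surface at z = 0. Lengths are in mm, angles in rad, forces in N, time in s.
With the tool pointing down it reaches from about 350 to 975 mm from the base axis. Payload 7.1 kg.
Tool frame: the origin (TCP) lies at the very end of the fingers, on their centre line; the grasp point (between the pads) lies ctrl.hold_point_z behind it (ctrl.hold_point_z is the distance from the TCP to the grasp point, in mm); z points along the fingers, y is the line along which they close (so a half turn about z gives the same grasp; the last joint's range is limited). The gripper opens to 88 mm and grips with 3 to 60 N. Pads are 20 mm wide; open, the fingers measure 115 mm over their backs; the gripper's body (75 mm by 178 mm) begins 61 mm behind the grasp point.
Start: joints at [1.223, 0.423, 1.63, -0, 1.089, -0.019], TCP at [201.785, 591.513, 222.675] pointing down, gripper open.
Joint ranges: [-3, 3], [-0.9, 2.11], [0.09, 2.58], [-1.31, 4.45], [0.11, 2.69], [-2.54, 2.54]. Speed limits (rad/s): [2.39, 2.39, 3.01, 3.14, 3.14, 3.14].

### API

Orientations are given as a rotation vector (axis times angle).
In Python, from workcell import ctrl gives the robot as it stands. The module is installed in compiled form; this text tells all that it offers.
- The arm moves only by the shell command python3 -m creep 'ROWS'. ROWS is JSON, a list of rows, each an object with "translation": the shift along the tool's x, y, z in mm, a list of three; "angular": the turn, a rotation vector about the tool's x, y, z in rad, a list of three; "jaw": the opening, from 0 (shut) to 1 (fully open). A call has exactly 8 rows; each row is the pose to reach, as a shift and turn from the pose commanded when the call began, along the tool's axes at that moment; what a row does not reach only later rows make up. A row lasts 1/8 s, in which the tool goes at most 62.5 mm and 10.7 degrees, less where a joint would pass 70% of its speed; a pose out of reach is approached as far as the arm can. A call with a gripper value outside its range is refused whole. The fingers move at their own pace and stop on an object; the grip force is fixed at half the most. Time passes only in rows, so rows that repeat a pose let the fingers close, or fill a call up. It gives the time, the measured TCP pose, the force, the opening and the grip force at its end, in the units of the state.
- ctrl.get_obs(): the state, without advancing time (a new reading comes with each control period).
- ctrl.get_image(name): name is "side" or "top" or "wrist"; returns the picture (420x560x3 uint8, red, green, blue); there is no depth.
- ctrl.camera_info(name): a dict with "camera_matrix" (3x3 intrinsics, pixels), "distortion" ([k1, k2, p1, p2, k3] as OpenCV has them; the pictures are not rectified), "world_from_camera" (4x4, takes a point from camera to world coordinates). Camera axes: x right, y up, looking along -z (the intrinsics and any distortion apply to the point x, -y, -z); pixel columns grow to the right and rows downward; lengths in mm; the calibration is good to about 2 mm. A picture is of the moment at which its call begins: read the wrist's pose just before it. camera_info takes no time and is no camera call; for the wrist camera it gives the pose at the moment of the call.
- ctrl.close_job(): hands the job in; it is judged then, once.
Trained networks look in the newest picture that a camera, given by its name, has taken for a name from the list of things; names that differ only in an ending like _2 or _b are one class to them, and where a whole thing is asked for, a point or a joint stands for the part that bears it (a point fixed in the world has none). Each returns a list of dicts, best first, with "score" (0 to 1); they miss things now and then, are a little off and sometimes report something else, mostly with a low value. They report only what shows in the picture. A call takes as long as a camera call. They do not tell look-alikes from the thing itself.
- ctrl.look_for(camera, label): "rect" ([left, top, right, bottom] in pixels, round what is visible of it).
The state is a dict: "t": time; "qpos": joint angles; "qvel": joint speeds; "joint_torque": joint torques, N m; "ee_pos": TCP position; "orientation": TCP orientation; "ft_force": force on the tool from outside, world axes, zero at the start; "moment": the same for the moment, N m; "width": finger opening in mm; "grasp_force": force on a finger pad.
Only numpy, scipy, OpenCV 4.12 (cv2) and the standard library are available. Lean on these libraries where they do the work, as an engineer would, in place of code of your own. Each camera call takes 0.05 s, during which the arm holds its last target. There are 200 camera calls.

### The job

Charge the little oven with all the steel hammer-head blanks lying on the bench: slide its door up, lay the blanks lengthwise in the two lanes of the loading tray, one per lane, and push the pusher's valve lever all the way towards the oven, hold it there for two seconds and let it spring back upright; do this again until every blank is in the oven (at least two pushes). Only the pusher puts blanks through the door, never your hand; at the end slide the door fully down behind them, and leave the tape measure and the roll of tape where they lie.

Things in the scene. Friction and masses are not known exactly. Their poses are not given: they have to be found in the camera images.
- oven: fixed grey oven with loading tray and pusher, one machine 550 mm long (x -205 to 345) and 200 mm wide; mm in its own frame here and below. Origin: on the bench under the tray; x points from the pusher over the tray into the oven, y to its left, z up. Tray floor z = 30. Guide posts beside the door are 150 high (y +-73 to +-89), oven roof 114 high, cylinder behind the tray 74 high
- lane_left (a point): middle of the left lane's floor (oven x = -15, y = 28.5, z = 30). Each lane runs along the oven's x from -50 to 68, is 49 mm wide and takes one blank lengthwise; bordered by ribs 8 mm wide and 8 mm high above the tray floor
- lane_right (a point): middle of the right lane's floor (oven x = -15, y = -28.5, z = 30), like the left lane
- chamber (a point): middle of the oven chamber's floor (oven x = 190, y = 0, z = 30). The chamber runs from x = 81 (inner face of the door) to 300, is 122 mm wide and 50 mm high, its floor level with the tray. Blanks pushed in later shove the earlier ones deeper
- door (a joint): height of the sliding door (oven x = 70 to 81), m: 0 fully down (shut), 0.066 fully up; it stays where it is left (about 8 N to lift, 3 N to lower)
- door_handle (a point): middle of the door's handle, a wooden bar 74 mm long (along the oven's y), 16 mm thick (along the oven's x), 18 mm high, on two stems above the door plate; moves with the door: 154 mm above the bench when shut, 220 mm when up. It is free all round, 30 mm clear of the oven roof below
- lever (a joint): angle of the valve lever, rad: 0 upright (sprung centre), positive when leaning towards the oven, end stop 0.78. Springs back by itself in about a second when let go. The pusher follows it at once, 193 mm per rad; takes up to about 17 N at the grip when blanks are pushed
- lever_grip (a point): centre of the lever's black round grip, 24 mm in diameter, 58 mm long along the lever, 110 mm from the pivot; the steel stem below the grip is 12 mm thick. The lever stands behind the tray, on a valve block 96 mm high on top of the cylinder; its top is 240 mm above the bench
- lever_pivot (a point): the lever's pivot (oven x = -110, y = 0, z = 100); its axis lies along the oven's y
- pusher (a joint): travel of the pusher along the oven's x, m: 0 when the lever is upright, its two pad faces (one per lane) then at x = -52; at x = 83 when the lever is at 0.70. Pads stand 38 to 60 mm above the bench
- blank0_mid (a point): hammer-head blank: plain dark steel bar 66 mm long (its own x), 28 mm wide and 28 mm high, 0.1 to 0.3 kg, a round black eye mark on top; this point is its centre. Three or four of the four are there, starting on the bench beyond the machine as seen from the robot, in any direction
- blank1_mid (a point): hammer-head blank: plain dark steel bar 66 mm long (its own x), 28 mm wide and 28 mm high, 0.1 to 0.3 kg, a round black eye mark on top; this point is its centre. Three or four of the four are there, starting on the bench beyond the machine as seen from the robot, in any direction
- blank2_mid (a point): hammer-head blank: plain dark steel bar 66 mm long (its own x), 28 mm wide and 28 mm high, 0.1 to 0.3 kg, a round black eye mark on top; this point is its centre. Three or four of the four are there, starting on the bench beyond the machine as seen from the robot, in any direction
- blank3_mid (a point): hammer-head blank: plain dark steel bar 66 mm long (its own x), 28 mm wide and 28 mm high, 0.1 to 0.3 kg, a round black eye mark on top; this point is its centre. Three or four of the four are there, starting on the bench beyond the machine as seen from the robot, in any direction
- tape: orange tape measure, 103 x 80 x 40 mm, on the far right between vice and welder; origin under its middle; a bystander, left where it is
- roll: roll of white tape, 68 mm across, 24 mm high, in front of the blue welder; origin under its middle; a bystander, left where it is
Things that resemble listed ones, but are neither listed nor needed, are in the scene too. Leave any pink look-alike of the part that bears blank0_mid alone.

How it is judged:
By the outcome, as a careful person would: the job done as asked, in the order asked, and still so for the second after the job is handed in, with the robot touching nothing.
Of blank0, blank1, blank2, blank3 only 3 to 4 are there at a start; the rules pass over those that are not, and their reading is None.
At some moment in a run one of blank0, blank1, blank2, blank3 may be knocked a few centimetres aside while the robot is not near it.
Once in a run the grip may slacken for a moment while it holds something.
It also fails if it takes over 210 s, if anything falls off the work surface, if the arm or the gripper's body presses on something with over 40 N, if the wrist force passes 120 N, or if a joint passes its speed limit or range.

## Working session

There is one attempt and no reset: what is moved stays moved. The work goes in short steps, Python scripts to look and compute and a shell command to move; the robot and the scene stay as the last step left them, time stands still between calls to the robot, and variables do not carry over. Pictures are saved under pics/ and viewed, at most 14 in all, crops included, and the job is handed in when it is done.

```bash
mkdir -p pics
cat > h.py <<'E'
import numpy as np, cv2
from scipy.spatial.transform import Rotation as R
from workcell import ctrl
def cam(n):
    c=ctrl.camera_info(n); return np.array(c["camera_matrix"],float),np.array(c["distortion"],float),np.array(c["world_from_camera"],float)
def ray(c,uv):
    K,D,T=c; p=cv2.undistortPoints(np.array([[uv]],float),K,D)[0,0]
    d=T[:3,:3]@np.array([p[0],-p[1],-1.]); return T[:3,3],d/np.linalg.norm(d)
def onz(c,uv,z):
    o,d=ray(c,uv); return o+d*(z-o[2])/d[2]
def proj(c,P):
    K,D,T=c; q=(np.atleast_2d(P)-T[:3,3])@T[:3,:3]; q=q*[1,-1,-1]
    return cv2.projectPoints(q,np.zeros(3),np.zeros(3),K,D)[0][:,0]
def tri(obs):
    A=np.zeros((3,3));b=np.zeros(3)
    for c,uv in obs:
        o,d=ray(c,uv);M=np.eye(3)-np.outer(d,d);A+=M;b+=M@o
    return np.linalg.solve(A,b)
def snap(n,f):
    c=cam(n); im=ctrl.get_image(n); cv2.imwrite('pics/'+f,im[:,:,::-1]); return c,im
def find(n,l,k=5):
    for r in ctrl.look_for(n,l)[:k]: print(n,l,round(r["score"],2),np.round(r["rect"]).astype(int).tolist())
def tool(P,yaw=None):
    """shift in tool axes from present TCP to world P"""
    o=ctrl.get_obs(); Rm=R.from_rotvec(o["orientation"]).as_matrix()
    return np.round(Rm.T@(np.array(P)-o["ee_pos"]),1)
E
cat > a.py <<'E'
from h import *
o=ctrl.get_obs(); print(o["t"],o["ee_pos"],o["orientation"],ctrl.hold_point_z); print(np.round(R.from_rotvec(o["orientation"]).as_matrix(),2))
ims=[]
for n in("top","side","wrist"):
    c,im=snap(n,n+"0.png"); print(n,np.round(c[2],2).tolist(), np.round(c[0][0,0]))
    for l in("oven","blank0_mid","door_handle","lever_grip","tape","roll"):
        find(n,l,6)
E
python3 a.py
```

```text
0.0 [201.59833661 591.00021638 221.90216003] [-5.14145451e-01 -3.09893612e+00  2.41510135e-03] 18.700000000000003
[[-0.95  0.32 -0.  ]
 [ 0.32  0.95 -0.  ]
 [ 0.   -0.   -1.  ]]
top [[-0.01, 0.99, -0.14, 387.29], [-1.0, -0.01, 0.01, 145.53], [0.01, 0.14, 0.99, 1289.89], [0.0, 0.0, 0.0, 1.0]] 537.0
top oven 0.82 [78, 212, 323, 299]
top blank0_mid 0.59 [149, 172, 164, 199]
top blank0_mid 0.55 [251, 194, 265, 222]
top door_handle 0.64 [187, 227, 203, 287]
top door_handle 0.59 [205, 164, 228, 195]
top door_handle 0.53 [251, 194, 265, 223]
top lever_grip 0.61 [274, 254, 287, 265]
top tape 0.62 [395, 198, 433, 225]
top tape 0.53 [272, 253, 289, 266]
top roll 0.58 [339, 185, 368, 217]
top roll 0.3 [78, 206, 324, 304]
side [[1.0, 0.01, -0.02, 499.2], [-0.02, 0.51, -0.86, -905.05], [0.0, 0.86, 0.51, 760.94], [0.0, 0.0, 0.0, 1.0]] 493.0
side oven 0.65 [217, 135, 287, 267]
side blank0_mid 0.85 [288, 232, 310, 248]
side blank0_mid 0.7 [303, 191, 320, 202]
side blank0_mid 0.22 [218, 134, 288, 266]
side door_handle 0.86 [226, 167, 276, 209]
side door_handle 0.51 [217, 135, 287, 266]
side lever_grip 0.67 [240, 172, 250, 225]
side tape 0.78 [278, 319, 312, 361]
side tape 0.52 [218, 137, 288, 268]
side roll 0.62 [294, 281, 325, 311]
wrist [[0.32, -0.91, -0.27, 129.01], [0.95, 0.31, 0.09, 615.45], [0.0, -0.28, 0.96, 384.1], [0.0, 0.0, 0.0, 1.0]] 296.0
wrist oven 0.57 [160, 286, 347, 394]
wrist door_handle 0.19 [158, 286, 345, 393]
```

View pics/top0.png

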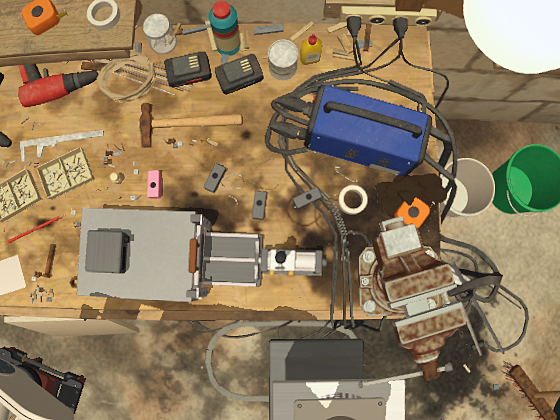

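View pics/side0.png

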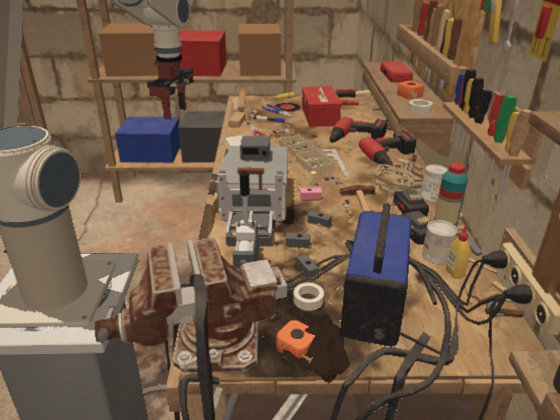

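The top picture shows the machine at (78–323, 206–304) with its oven end to the left, the handle at (195,257) and the lever at (280,257). There are three dark blanks at (215,178), (259,205) and (305,197), and a pink look-alike at (154,185). The side picture agrees: blanks at (319,218), (298,240) and (308,264), pink at (310,193).

```bash
cat > b.py <<'E'
from h import *
im=cv2.imread('pics/top0.png'); c=cam("top")
cr=im[150:310,72:332]; cv2.imwrite('pics/top0z.png',cv2.resize(cr,None,fx=3,fy=3,interpolation=cv2.INTER_CUBIC))
s=cam("side")
# oven pose estimate: roof corners z=114, handle, lever
for n,uv,z in(("handle",(195,257),154),("grip top",(280,257),236)): print(n,np.round(onz(c,uv,z)))
for n,a,b in(("handle",(195,257),(251,170)),):print(n,np.round(tri([(c,a),(s,b)])))
for n,a,b in(("b1",(215,178),(319,216)),("b2",(259,205),(298,238)),("b3",(305,197),(308,262))):
    print(n,np.round(tri([(c,a),(s,b)])),np.round(onz(c,a,28)))
E
python3 b.py
```

```text
handle [441. 320. 154.]
grip top [437. 141. 236.]
handle [444. 320. 156.]
b1 [638. 295.  21.] [636. 294.  28.]
b2 [572. 189.  18.] [570. 189.  28.]
b3 [591.  79.  20.] [589.  79.  28.]
```

View pics/top0z.png

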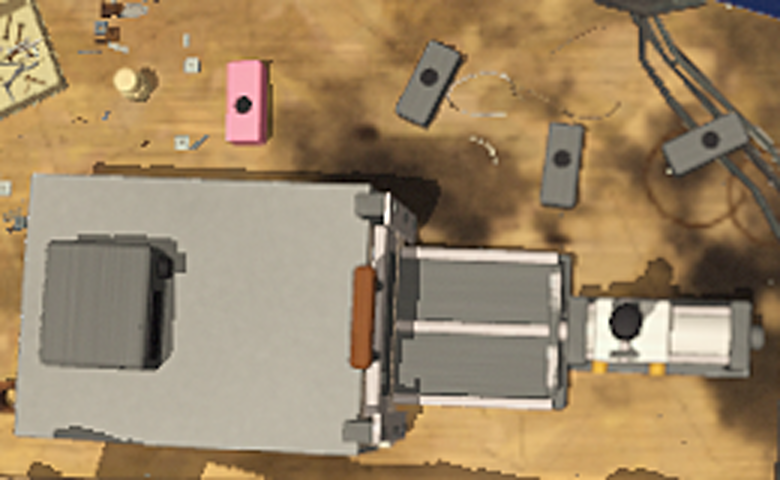

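```bash
cat >> h.py <<'E'
def goal(P,tooly):
    """shift (tool axes) to TCP P and turn about tool z so that tool y lies along +-tooly (world xy), tool down"""
    o=ctrl.get_obs(); Rm=R.from_rotvec(o["orientation"]).as_matrix()
    z=np.array([0,0,-1.]); y=np.array([tooly[0],tooly[1],0.]); y/=np.linalg.norm(y)
    best=None
    for s in(1,-1):
        G=np.column_stack([np.cross(s*y,z),s*y,z]); rv=R.from_matrix(Rm.T@G).as_rotvec()
        if best is None or np.linalg.norm(rv)<np.linalg.norm(best): best=rv
    print("shift",np.round(Rm.T@(np.array(P)-o["ee_pos"]),1),"turn",np.round(best,3),"q6",round(o["qpos"][5],2))
E
cat > fit.py <<'E'
from h import *
from scipy.optimize import least_squares
c=cam("top")
Z=lambda x,y:(72+(x+.5)/3-.5,150+(y+.5)/3-.5)
pts=[((35,175),(345,-100,114)),((18,435),(345,100,114)),((363,317),(75.5,0,163)),((627,320),(-110,0,240))]
ribs=[((400,250),-57),((560,258),-57),((395,400),57),((555,404),57),((395,327),0),((550,329),0)]
def res(p):
    a=p[2]; X=np.array([np.cos(a),np.sin(a),0]);Y=np.array([-X[1],X[0],0]); r=[]
    for z,(x,y,h) in pts:
        w=onz(c,Z(*z),h)-[p[0],p[1],0]; r+=[w@X-x,w@Y-y]
    for z,y in ribs: r.append((onz(c,Z(*z),38)-[p[0],p[1],0])@Y-y)
    return np.array(r)
s=least_squares(res,[440,245,1.57],loss='soft_l1',f_scale=3); print(s.x,np.round(res(s.x),1))
p=s.x;X=np.array([np.cos(p[2]),np.sin(p[2])]);Y=np.array([-X[1],X[0]])
f=lambda x,y:np.round(p[:2]+x*X+y*Y,1)
H=f(75.5,0); print("handle",H,"lanes",f(-5,28.5),f(-5,-28.5),"grip",f(-110,0))
np.save('oven.npy',p)
# blanks: corners in zoom
for n,q in(("b1",[(430,40),(465,52),(431,128),(396,115)]),("b2",[(548,123),(585,125),(574,208),(541,205)]),("b3",[(662,146),(733,112),(748,143),(675,175)])):
    w=np.array([onz(c,Z(*u),28)[:2] for u in q]);r=cv2.minAreaRect(w.astype(np.float32));print(n,np.round(w.mean(0)),r)
goal([*H,250],X)
E
python3 fit.py
```

```text
[441.88607411 246.98141101   1.53248368] [-1.9  1.6 -1.9 -2.5  1.6  0.4  2.2 -0.2 -1.6  0.4  1.2 -0.2  1.7 -1.1]
handle [444.8 322.4] lanes [413.2 243.1] [470.2 240.9] grip [437.7 137.1]
b1 [637. 294.] ((637.5186157226562, 293.7792663574219), (30.142621994018555, 68.39938354492188), 66.65904998779297)
b2 [571. 189.] ((570.9352416992188, 187.805908203125), (29.44369125366211, 66.81631469726562), 85.20079803466797)
b3 [587.  76.] ((587.0603637695312, 75.6092529296875), (27.584501266479492, 63.55491256713867), 24.7143497467041)
shift [-316.9 -176.2  -27.3] turn [-0.    0.   -0.29] q6 -0.02
```

```bash
python3 -m creep '[{"translation":[-40,-20,-27],"angular":[0,0,-0.1],"jaw":1},{"translation":[-90,-50,-27],"angular":[0,0,-0.2],"jaw":1},{"translation":[-140,-78,-27],"angular":[0,0,-0.29],"jaw":1},{"translation":[-190,-106,-27],"angular":[0,0,-0.29],"jaw":1},{"translation":[-240,-134,-27],"angular":[0,0,-0.29],"jaw":1},{"translation":[-285,-160,-27],"angular":[0,0,-0.29],"jaw":1},{"translation":[-317,-176,-27],"angular":[0,0,-0.29],"jaw":1},{"translation":[-317,-176,-27],"angular":[0,0,-0.29],"jaw":1}]'
cat > c.py <<'E'
from h import *
import sys
c,im=snap("wrist",sys.argv[1]+".png")
for l in sys.argv[2:]: find("wrist",l,5)
E
python3 c.py w1 door_handle blank0_mid lever_grip
cat > d.py <<'E'
from h import *
p=np.load('oven.npy');X=np.array([np.cos(p[2]),np.sin(p[2])]);Y=np.array([-X[1],X[0]])
f=lambda x,y:p[:2]+x*X+y*Y
E
python3 -c "
from d import *
goal([*f(75.5,0),135],X)
c=cam('wrist')
for l,P in(('handle',(75.5,0,163)),('rib0',(-48,0,38)),('ribR',(-48,-57,38)),('ribL',(-48,57,38)),('grip',(-110,0,239))): print(l,np.round(proj(c,[*f(*P[:2]),P[2]])))"
```

```text
t: 2.05
ee_pos: [446.4, 321.1, 249.8]
orientation: [0.066, 3.14, 0.0]
ft_force: [-0.3, 0.9, -0.4]
width: 87.9
grasp_force: 0.0
wrist blank0_mid 0.7 [356, 285, 370, 312]
wrist blank0_mid 0.59 [203, 286, 207, 297]
wrist blank0_mid 0.48 [275, 130, 296, 257]
wrist lever_grip 0.73 [0, 196, 122, 267]
wrist lever_grip 0.36 [1, 104, 555, 297]
shift [ -0.6  -0.8 114.6] turn [ 0. -0.  0.] q6 -0.93
handle [[282. 217.]]
rib0 [[186. 188.]]
ribR [[190. 230.]]
ribL [[182. 143.]]
grip [[  3. 251.]]
```

View pics/w1.png

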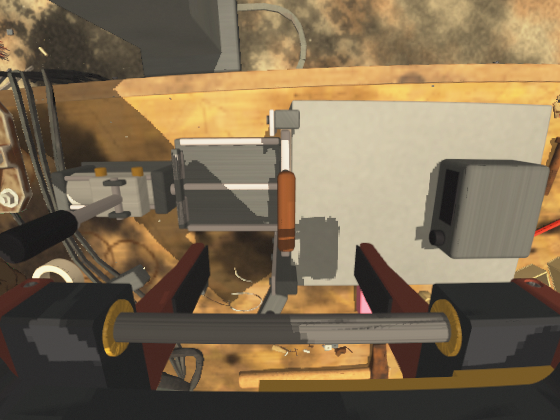

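The wrist picture shows the handle at (287,210), about 4 px right of the prediction. The tray ribs sit where predicted, and the lever grip is at left (35,235).

```bash
python3 -m creep '[{"translation":[0,2,40],"angular":[0,0,0],"jaw":1},{"translation":[0,2,80],"angular":[0,0,0],"jaw":1},{"translation":[0,2,113],"angular":[0,0,0],"jaw":1},{"translation":[0,2,113],"angular":[0,0,0],"jaw":1},{"translation":[0,2,113],"angular":[0,0,0],"jaw":0},{"translation":[0,2,113],"angular":[0,0,0],"jaw":0},{"translation":[0,2,113],"angular":[0,0,0],"jaw":0},{"translation":[0,2,113],"angular":[0,0,0],"jaw":0}]'
```

```text
t: 3.25
ee_pos: [445.3, 324.7, 137.3]
orientation: [0.061, 3.14, 0.001]
ft_force: [0.6, -0.3, 1.0]
width: 51.1
grasp_force: 0.0
```

```bash
python3 -m creep '[{"translation":[0,0,0],"angular":[0,0,0],"jaw":0},{"translation":[0,0,0],"angular":[0,0,0],"jaw":0},{"translation":[0,0,0],"angular":[0,0,0],"jaw":0},{"translation":[0,0,0],"angular":[0,0,0],"jaw":0},{"translation":[0,0,0],"angular":[0,0,0],"jaw":0},{"translation":[0,0,0],"angular":[0,0,0],"jaw":0},{"translation":[0,0,0],"angular":[0,0,0],"jaw":0},{"translation":[0,0,0],"angular":[0,0,0],"jaw":0}]'
```

```text
t: 4.25
ee_pos: [445.0, 324.7, 136.6]
orientation: [0.061, 3.141, 0.0]
ft_force: [0.7, 3.9, -2.5]
width: 15.8
grasp_force: 30.0
```

```bash
python3 -m creep '[{"translation":[0,0,-12],"angular":[0,0,0],"jaw":0},{"translation":[0,0,-24],"angular":[0,0,0],"jaw":0},{"translation":[0,0,-36],"angular":[0,0,0],"jaw":0},{"translation":[0,0,-48],"angular":[0,0,0],"jaw":0},{"translation":[0,0,-58],"angular":[0,0,0],"jaw":0},{"translation":[0,0,-67],"angular":[0,0,0],"jaw":0},{"translation":[0,0,-67],"angular":[0,0,0],"jaw":0},{"translation":[0,0,-67],"angular":[0,0,0],"jaw":0}]'
```

```text
t: 5.25
ee_pos: [444.7, 324.7, 203.6]
orientation: [-0.061, -3.14, -0.0]
ft_force: [0.7, 5.4, -7.0]
width: 15.5
grasp_force: 30.0
```

```bash
python3 -m creep '[{"translation":[0,0,-2],"angular":[0,0,0],"jaw":0},{"translation":[0,0,-3],"angular":[0,0,0],"jaw":0},{"translation":[0,0,-3],"angular":[0,0,0],"jaw":0},{"translation":[0,0,-2],"angular":[0,0,0],"jaw":1},{"translation":[0,0,-2],"angular":[0,0,0],"jaw":1},{"translation":[0,0,-2],"angular":[0,0,0],"jaw":1},{"translation":[0,0,-2],"angular":[0,0,0],"jaw":1},{"translation":[0,0,-2],"angular":[0,0,0],"jaw":1}]'
```

```text
t: 6.25
ee_pos: [445.1, 324.6, 206.0]
orientation: [0.061, 3.141, 0.0]
ft_force: [1.0, 0.2, 0.5]
width: 62.3
grasp_force: 0.0
```

```bash
python3 -m creep '[{"translation":[0,0,-20],"angular":[0,0,0],"jaw":1},{"translation":[0,0,-50],"angular":[0,0,0],"jaw":1},{"translation":[0,0,-80],"angular":[0,0,0],"jaw":1},{"translation":[0,0,-90],"angular":[0,0,0],"jaw":1},{"translation":[-30,0,-90],"angular":[0,0,0],"jaw":1},{"translation":[-70,0,-90],"angular":[0,0,0],"jaw":1},{"translation":[-90,0,-90],"angular":[0,0,0],"jaw":1},{"translation":[-90,0,-90],"angular":[0,0,0],"jaw":1}]'
cat > e.py <<'E'
from h import *
for n in("top","side"):
    c=cam(n);snap(n,n+"1.png")
    find(n,"door_handle",2); find(n,"blank0_mid",5)
from d import *
for n in("top","side"):
    print(n,np.round(proj(cam(n),[*f(75.5,0),220])), np.round(proj(cam(n),[*f(75.5,0),154])))
# approach for b2: aligned with blank
a=np.deg2rad(85.2); Wd=np.array([-np.sin(a),np.cos(a)])
goal([571,188,120],[np.cos(np.deg2rad(-4.8)),np.sin(np.deg2rad(-4.8))])
E
python3 e.py
```

```text
t: 7.25
ee_pos: [535.5, 320.6, 294.3]
orientation: [-0.063, -3.14, 0.001]
ft_force: [-0.7, -0.5, -1.0]
width: 87.7
grasp_force: 0.0
top blank0_mid 0.66 [254, 195, 265, 218]
side door_handle 0.72 [223, 148, 279, 189]
side door_handle 0.23 [215, 138, 291, 272]
side blank0_mid 0.62 [286, 231, 310, 250]
side blank0_mid 0.6 [226, 146, 276, 189]
side blank0_mid 0.58 [242, 172, 251, 225]
side blank0_mid 0.5 [298, 189, 322, 200]
top [[189. 254.]] [[194. 255.]]
side [[250. 148.]] [[250. 170.]]
shift [ -41.9 -131.7  175.7] turn [ 0.    -0.    -1.525] q6 -1.01
```

```bash
python3 -c "
from d import *
a=np.deg2rad(85.2);goal([571,188,120],[np.cos(a),np.sin(a)])"
```

```text
shift [ -41.9 -131.7  175.7] turn [-0.    -0.     0.046] q6 -1.01
```

```bash
python3 -m creep '[{"translation":[-15,-45,30],"angular":[0,0,0.046],"jaw":1},{"translation":[-30,-90,65],"angular":[0,0,0.046],"jaw":1},{"translation":[-42,-132,110],"angular":[0,0,0.046],"jaw":1},{"translation":[-42,-132,150],"angular":[0,0,0.046],"jaw":1},{"translation":[-42,-132,176],"angular":[0,0,0.046],"jaw":1},{"translation":[-42,-132,176],"angular":[0,0,0.046],"jaw":1},{"translation":[-42,-132,176],"angular":[0,0,0.046],"jaw":1},{"translation":[-42,-132,176],"angular":[0,0,0.046],"jaw":1}]'
python3 c.py w2 blank0_mid
python3 -c "
from h import *
print(np.round(proj(cam('wrist'),[571,188,28])))"
```

```text
t: 8.55
ee_pos: [572.7, 188.1, 121.3]
orientation: [0.132, 3.136, 0.001]
ft_force: [0.3, -0.2, -0.4]
width: 87.8
grasp_force: 0.0
wrist blank0_mid 0.69 [513, 204, 559, 272]
wrist blank0_mid 0.61 [267, 174, 300, 248]
[[282. 213.]]
```

View pics/w2.png

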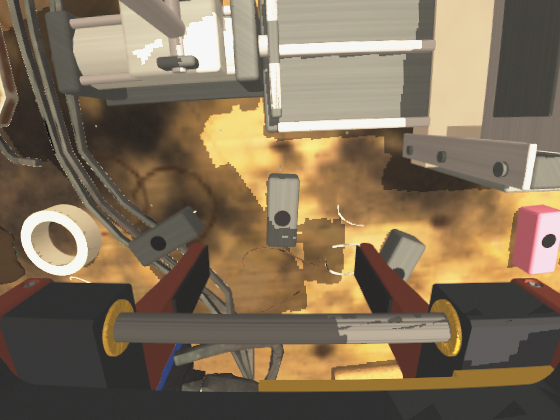

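The wrist picture shows blank 2 at (284,207), upright and between the fingers. The other blanks are at (165,237) and (405,255), the roll at (62,240), and pink at (535,238).

```bash
python3 -m creep '[{"translation":[4,1,40],"angular":[0,0,0],"jaw":1},{"translation":[4,1,80],"angular":[0,0,0],"jaw":1},{"translation":[4,1,107],"angular":[0,0,0],"jaw":1},{"translation":[4,1,108],"angular":[0,0,0],"jaw":0},{"translation":[4,1,108],"angular":[0,0,0],"jaw":0},{"translation":[4,1,108],"angular":[0,0,0],"jaw":0},{"translation":[4,1,108],"angular":[0,0,0],"jaw":0},{"translation":[4,1,108],"angular":[0,0,0],"jaw":0}]'; python3 -m creep '[{"translation":[0,0,0],"angular":[0,0,0],"jaw":0},{"translation":[0,0,0],"angular":[0,0,0],"jaw":0},{"translation":[0,0,0],"angular":[0,0,0],"jaw":0},{"translation":[0,0,0],"angular":[0,0,0],"jaw":0},{"translation":[0,0,0],"angular":[0,0,0],"jaw":0},{"translation":[0,0,-10],"angular":[0,0,0],"jaw":0},{"translation":[0,0,-50],"angular":[0,0,0],"jaw":0},{"translation":[0,0,-90],"angular":[0,0,0],"jaw":0}]'
```

```text
t: 9.65
ee_pos: [568.3, 189.0, 12.3]
orientation: [0.133, 3.138, 0.001]
ft_force: [-0.5, -1.1, -0.1]
width: 41.4
grasp_force: 0.0
t: 10.65
ee_pos: [567.3, 188.7, 102.3]
orientation: [-0.133, -3.137, 0.001]
ft_force: [0.1, 0.1, -2.0]
width: 28.1
grasp_force: 29.7
```

```bash
cat > pl.py <<'E'
from d import *
import sys
L=float(sys.argv[1]); xx=float(sys.argv[2]) if len(sys.argv)>2 else -5
goal([*f(xx,L),43],-Y); goal([*f(xx,L),43],Y); o=ctrl.get_obs(); print(o["ee_pos"],o["width"],o["qpos"][5])
E
python3 pl.py 28.5
```

```text
shift [158.1  41.2  59.5] turn [-2.000e-03 -1.000e-03  1.524e+00] q6 -1.18
shift [158.1  41.2  59.5] turn [-2.000e-03 -1.000e-03  1.524e+00] q6 -1.18
[567.31711856 188.66887973 102.30248577] 28.064758996392356 -1.1847844149996898
```

```bash
python3 -m creep '[{"translation":[0,10,-10],"angular":[0,0,0.18],"jaw":0},{"translation":[0,20,-20],"angular":[0,0,0.36],"jaw":0},{"translation":[0,30,-20],"angular":[0,0,0.54],"jaw":0},{"translation":[0,40,-20],"angular":[0,0,0.72],"jaw":0},{"translation":[20,41,-20],"angular":[0,0,0.9],"jaw":0},{"translation":[60,41,-20],"angular":[0,0,1.08],"jaw":0},{"translation":[100,41,-20],"angular":[0,0,1.26],"jaw":0},{"translation":[140,41,-20],"angular":[0,0,1.44],"jaw":0}]';python3 pl.py 28.5
```

```text
t: 11.65
ee_pos: [430.5, 241.4, 121.8]
orientation: [-2.177, -2.265, 0.0]
ft_force: [-0.2, 0.4, -1.8]
width: 27.6
grasp_force: 3.0
shift [  2.3 -17.2  78.8] turn [-0.     0.     0.078] q6 0.45
shift [  2.3 -17.2  78.8] turn [-0.     0.     0.078] q6 0.45
[430.46800974 241.43718341 121.79474055] 27.58347553590577 0.44721630545040003
```

Grip force has dropped to 3 N, which is the slackening. I'll hold still and check the blank.

```bash
python3 -m creep '[{"translation":[0,0,0],"angular":[0,0,0],"jaw":0},{"translation":[0,0,0],"angular":[0,0,0],"jaw":0},{"translation":[0,0,0],"angular":[0,0,0],"jaw":0},{"translation":[0,0,0],"angular":[0,0,0],"jaw":0},{"translation":[0,0,0],"angular":[0,0,0],"jaw":0},{"translation":[0,0,0],"angular":[0,0,0],"jaw":0},{"translation":[0,0,0],"angular":[0,0,0],"jaw":0},{"translation":[0,0,0],"angular":[0,0,0],"jaw":0}]'; python3 c.py w3 blank0_mid; python3 pl.py 28.5
```

```text
t: 12.65
ee_pos: [431.9, 241.6, 121.7]
orientation: [2.17, 2.272, 0.0]
ft_force: [-0.7, -0.2, -1.8]
width: 27.7
grasp_force: 30.0
wrist blank0_mid 0.68 [256, 211, 307, 316]
wrist blank0_mid 0.64 [515, 0, 559, 12]
wrist blank0_mid 0.35 [276, 361, 290, 381]
shift [  2.3 -18.6  78.7] turn [-0.     0.     0.084] q6 0.44
shift [  2.3 -18.6  78.7] turn [-0.     0.     0.084] q6 0.44
[431.88239497 241.61252579 121.67977171] 27.600093488826634 0.43997059786764176
```

View pics/w3.png

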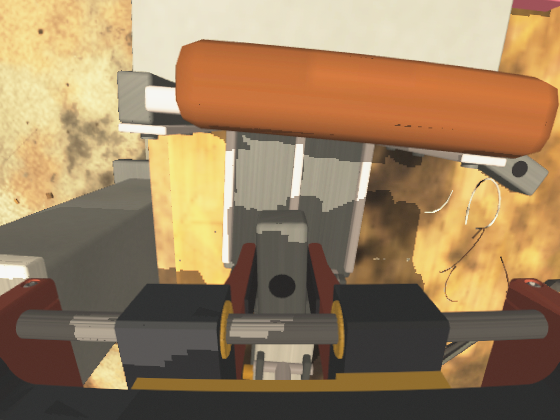

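```bash
python3 -c "
from h import *
im=cv2.imread('pics/w3.png');cv2.imwrite('pics/w3z.png',cv2.resize(im[195:345,220:345],None,fx=4,fy=4,interpolation=cv2.INTER_CUBIC))
c=cam('wrist');o=ctrl.get_obs();Rm=R.from_rotvec(o['orientation']).as_matrix()
print('cam z',c[2][:3,3])
for z in(-16,12):
  for x in(37,-29):
    for y in(-14,14): print((x,y,z),np.round(proj(c,o['ee_pos']+Rm@np.array([x,y,z]))))
"
```

```text
cam z [429.08098761 318.09191507 283.0905424 ]
(37, -14, -16) [[253. 206.]]
(37, 14, -16) [[308. 206.]]
(-29, -14, -16) [[256. 317.]]
(-29, 14, -16) [[305. 317.]]
(37, -14, 12) [[257. 194.]]
(37, 14, 12) [[304. 194.]]
(-29, -14, 12) [[260. 291.]]
(-29, 14, 12) [[302. 291.]]
```

View pics/w3z.png

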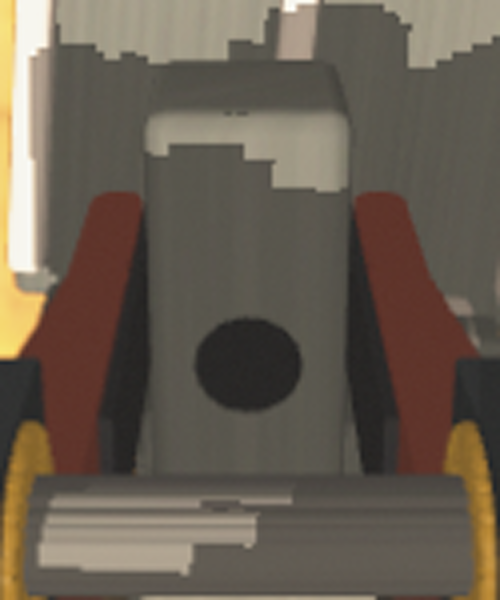

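```bash
cat > slip.py <<'E'
from h import *
from scipy.optimize import least_squares
c=cam('wrist');o=ctrl.get_obs();Rm=R.from_rotvec(o['orientation']).as_matrix()
ob=np.array([(256.7,223),(307.5,223),(260,210.5),(304,210.5),(281.5,286)])
loc=np.array([(33,-14,-14),(33,14,-14),(33,-14,14),(33,14,14),(-6,0,-14)],float)
def P(p):
    s,z,pit=p; q=R.from_euler('y',pit).apply(loc)+[s,0,z]; return proj(c,o['ee_pos']+q@Rm.T)
r=least_squares(lambda p:(P(p)-ob).ravel(),[0,0,0]); print(r.x,np.round(P(r.x)-ob,1))
r=least_squares(lambda p:(P([*p,0])-ob).ravel(),[0,0]); print(r.x,np.round(P([*r.x,0])-ob,1))
E
python3 slip.py
```

```text
[-8.68716409  7.50870898 -0.0269476 ] [[-1.4 -0. ]
 [-1.8 -0. ]
 [-1.  -0.1]
 [-1.6 -0.1]
 [-0.9  0.2]]
[-8.6289528   8.21214623] [[-1.4  0.6]
 [-1.7  0.6]
 [-1.  -0.7]
 [-1.6 -0.7]
 [-0.9 -0.1]]
```

The blank slid about 10 mm down in the pads and sits 9 mm back along the tool, but it is still straight. I'll allow for this when placing it.

```bash
python3 -m creep '[{"translation":[12,-10,0],"angular":[0,0,0.05],"jaw":0},{"translation":[12,-19,0],"angular":[0,0,0.084],"jaw":0},{"translation":[12,-19,20],"angular":[0,0,0.084],"jaw":0},{"translation":[12,-19,40],"angular":[0,0,0.084],"jaw":0},{"translation":[12,-19,55],"angular":[0,0,0.084],"jaw":0},{"translation":[12,-19,64],"angular":[0,0,0.084],"jaw":0},{"translation":[12,-19,67],"angular":[0,0,0.084],"jaw":0},{"translation":[12,-19,67],"angular":[0,0,0.084],"jaw":0}]';python3 pl.py 28.5 5
```

```text
t: 13.75
ee_pos: [412.6, 252.8, 54.8]
orientation: [2.263, 2.179, 0.0]
ft_force: [-0.4, 0.9, -1.9]
width: 27.7
grasp_force: 30.0
shift [ 0.3  1.  11.8] turn [ 0. -0.  0.] q6 0.56
shift [ 0.3  1.  11.8] turn [ 0. -0.  0.] q6 0.56
[412.55477314 252.79298325  54.78054476] 27.676362685540806 0.5632508060149508
```

```bash
python3 -m creep '[{"translation":[0,1,1],"angular":[0,0,0],"jaw":0},{"translation":[0,1,2],"angular":[0,0,0],"jaw":0},{"translation":[0,1,2],"angular":[0,0,0],"jaw":0},{"translation":[0,1,2],"angular":[0,0,0],"jaw":0},{"translation":[0,1,2],"angular":[0,0,0],"jaw":0.5},{"translation":[0,1,2],"angular":[0,0,0],"jaw":0.5},{"translation":[0,1,2],"angular":[0,0,0],"jaw":0.5},{"translation":[0,1,2],"angular":[0,0,0],"jaw":0.5}]';python3 -m creep '[{"translation":[0,0,-30],"angular":[0,0,0],"jaw":0.5},{"translation":[0,0,-60],"angular":[0,0,0],"jaw":0.5},{"translation":[0,0,-90],"angular":[0,0,0],"jaw":1},{"translation":[0,0,-90],"angular":[0,0,0],"jaw":1},{"translation":[0,0,-90],"angular":[0,0,0],"jaw":1},{"translation":[0,0,-90],"angular":[0,0,0],"jaw":1},{"translation":[0,0,-90],"angular":[0,0,0],"jaw":1},{"translation":[0,0,-90],"angular":[0,0,0],"jaw":1}]'; python3 c.py w4 blank0_mid; python3 -c "
from d import *
c=cam('wrist')
print([np.round(proj(c,[*f(x,28.5+y),58])).ravel().tolist() for x in(-37,29) for y in(-14,14)])
a=np.deg2rad(24.7);goal([587,76,120],[np.cos(a),np.sin(a)])
a=np.deg2rad(66.7);goal([637,294,120],[np.cos(a),np.sin(a)])"
```

```text
t: 14.75
ee_pos: [413.4, 252.7, 52.7]
orientation: [2.263, 2.179, 0.0]
ft_force: [1.0, -0.3, 0.2]
width: 44.1
grasp_force: 0.0
t: 15.75
ee_pos: [413.1, 252.5, 142.1]
orientation: [-2.263, -2.179, 0.002]
ft_force: [-0.4, -0.8, 0.0]
width: 87.8
grasp_force: 0.0
wrist blank0_mid 0.82 [499, 1, 553, 8]
wrist blank0_mid 0.71 [265, 180, 294, 257]
[[297.0, 261.0], [266.0, 261.0], [298.0, 190.0], [265.0, 190.0]]
shift [-169.9  180.3   22.4] turn [-0.     0.    -0.469] q6 0.56
shift [ 49.9 222.   22.3] turn [-1.000e-03 -0.000e+00 -1.202e+00] q6 0.56
```

View pics/w4.png

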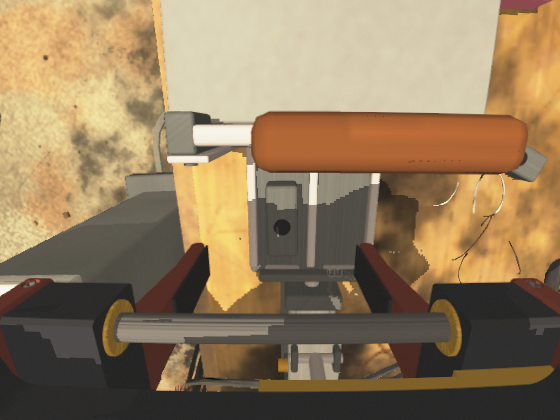

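The blank lies flat in the left lane at (283,218), as predicted.

```bash
python3 -m creep '[{"translation":[0,10,-30],"angular":[0,0,-0.1],"jaw":1},{"translation":[0,60,-30],"angular":[0,0,-0.28],"jaw":1},{"translation":[0,110,-30],"angular":[0,0,-0.46],"jaw":1},{"translation":[0,160,-30],"angular":[0,0,-0.64],"jaw":1},{"translation":[20,200,-30],"angular":[0,0,-0.82],"jaw":1},{"translation":[50,222,-30],"angular":[0,0,-1.0],"jaw":1},{"translation":[50,222,0],"angular":[0,0,-1.18],"jaw":1},{"translation":[50,222,22],"angular":[0,0,-1.2],"jaw":1}]'
python3 c.py w5 blank0_mid; python3 -c "
from h import *
c=cam('wrist');print(np.round(proj(c,[637,294,28])))
im=cv2.imread('pics/w5.png');cv2.imwrite('pics/w5z.png',cv2.resize(im[100:330,150:430],None,fx=2.5,fy=2.5))
a=np.deg2rad(66.7);goal([637,294,13],[np.cos(a),np.sin(a)])"
```

```text
t: 16.85
ee_pos: [636.6, 294.1, 118.9]
orientation: [-0.638, -3.075, 0.001]
ft_force: [-0.3, 0.1, -0.8]
width: 88.0
grasp_force: 0.0
wrist blank0_mid 0.86 [58, 0, 104, 14]
wrist blank0_mid 0.61 [401, 94, 462, 177]
[[285. 218.]]
shift [ -2.1   2.2 104.2] turn [-0.005 -0.004 -0.005] q6 -0.74
```

View pics/w5z.png

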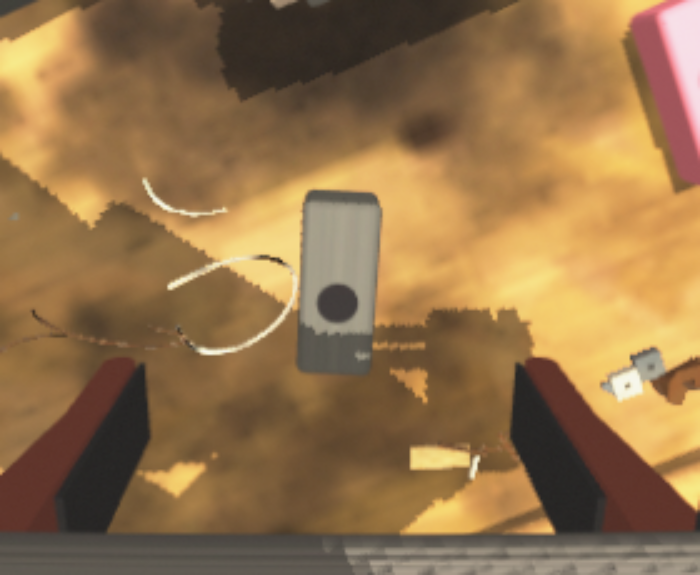

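Blank 1 is at full-picture pixel (286,214), almost square to the fingers; pink stands clear at upper right.

```bash
python3 -m creep '[{"translation":[2,2,40],"angular":[0,0,0.03],"jaw":1},{"translation":[2,2,80],"angular":[0,0,0.03],"jaw":1},{"translation":[2,2,105],"angular":[0,0,0.03],"jaw":1},{"translation":[2,2,106],"angular":[0,0,0.03],"jaw":0},{"translation":[2,2,106],"angular":[0,0,0.03],"jaw":0},{"translation":[2,2,106],"angular":[0,0,0.03],"jaw":0},{"translation":[2,2,106],"angular":[0,0,0.03],"jaw":0},{"translation":[2,2,106],"angular":[0,0,0.03],"jaw":0}]'; python3 -m creep '[{"translation":[0,0,0],"angular":[0,0,0],"jaw":0},{"translation":[0,0,0],"angular":[0,0,0],"jaw":0},{"translation":[0,0,0],"angular":[0,0,0],"jaw":0},{"translation":[0,0,0],"angular":[0,0,0],"jaw":0},{"translation":[0,0,-10],"angular":[0,0,0],"jaw":0},{"translation":[0,0,-50],"angular":[0,0,0],"jaw":0},{"translation":[0,0,-90],"angular":[0,0,0],"jaw":0},{"translation":[0,0,-120],"angular":[0,0,0],"jaw":0}]'; python3 pl.py -28.5 0
```

```text
t: 17.95
ee_pos: [636.4, 297.0, 15.4]
orientation: [0.684, 3.066, 0.001]
ft_force: [-0.4, -0.2, -0.5]
width: 41.3
grasp_force: 0.0
t: 18.95
ee_pos: [636.4, 296.9, 136.8]
orientation: [0.684, 3.065, 0.001]
ft_force: [-0.3, 0.7, -1.6]
width: 27.6
grasp_force: 29.9
shift [ 128.7 -116.8   93.6] turn [1.00e-03 0.00e+00 1.17e+00] q6 -0.71
shift [ 128.7 -116.8   93.6] turn [1.00e-03 0.00e+00 1.17e+00] q6 -0.71
[636.38929613 296.87753311 136.78803175] 27.638379130194746 -0.7123025658060634
```

```bash
python3 -m creep '[{"translation":[-10,-23,0],"angular":[0,0,0.18],"jaw":0},{"translation":[-21,-46,0],"angular":[0,0,0.36],"jaw":0},{"translation":[0,-56,0],"angular":[0,0,0.54],"jaw":0},{"translation":[30,-70,0],"angular":[0,0,0.72],"jaw":0},{"translation":[60,-84,0],"angular":[0,0,0.9],"jaw":0},{"translation":[90,-99,0],"angular":[0,0,1.08],"jaw":0},{"translation":[120,-113,0],"angular":[0,0,1.17],"jaw":0},{"translation":[129,-117,0],"angular":[0,0,1.17],"jaw":0}]'; python3 pl.py -28.5 0; python3 c.py w6 blank0_mid
```

```text
t: 19.95
ee_pos: [467.8, 245.4, 134.9]
orientation: [-2.262, -2.18, 0.002]
ft_force: [0.9, 0.3, -1.3]
width: 27.5
grasp_force: 29.9
shift [ 0.6  2.6 91.9] turn [-0.001  0.001  0.002] q6 0.5
shift [ 0.6  2.6 91.9] turn [-0.001  0.001  0.002] q6 0.5
[467.81615006 245.40427014 134.88762835] 27.458744060262536 0.4972859317633059
wrist blank0_mid 0.67 [200, 180, 238, 258]
```

```bash
python3 -m creep '[{"translation":[0,1,20],"angular":[0,0,0],"jaw":0},{"translation":[0,2,45],"angular":[0,0,0],"jaw":0},{"translation":[0,2,70],"angular":[0,0,0],"jaw":0},{"translation":[0,2,83],"angular":[0,0,0],"jaw":0},{"translation":[0,2,88],"angular":[0,0,0],"jaw":0},{"translation":[0,2,88],"angular":[0,0,0],"jaw":0},{"translation":[0,2,88],"angular":[0,0,0],"jaw":0.5},{"translation":[0,2,88],"angular":[0,0,0],"jaw":0.5}]';python3 -m creep '[{"translation":[0,0,0],"angular":[0,0,0],"jaw":0.5},{"translation":[0,0,0],"angular":[0,0,0],"jaw":0.5},{"translation":[0,0,-30],"angular":[0,0,0],"jaw":0.5},{"translation":[0,0,-60],"angular":[0,0,0],"jaw":0.5},{"translation":[0,0,-90],"angular":[0,0,0],"jaw":0.5},{"translation":[0,0,-90],"angular":[0,0,0],"jaw":0.5},{"translation":[0,0,-90],"angular":[0,0,0],"jaw":0.5},{"translation":[0,0,-90],"angular":[0,0,0],"jaw":0.5}]'; python3 c.py w7 blank0_mid; python3 -c "
from d import *
c=cam('wrist')
for L in(28.5,-28.5): print([np.round(proj(c,[*f(x,L+y),58])).ravel().tolist() for x in(-37,29) for y in(-14,14)])
print(np.round(proj(c,[*f(-5,0),38])))
goal([*f(-160,0),205],Y)"
```

```text
t: 21.05
ee_pos: [472.2, 246.0, 47.5]
orientation: [2.263, 2.179, 0.002]
ft_force: [0.5, 0.1, 0.5]
width: 42.5
grasp_force: 0.0
t: 22.05
ee_pos: [470.8, 245.3, 135.5]
orientation: [-2.263, -2.178, 0.003]
ft_force: [-0.8, -0.3, 0.0]
width: 44.1
grasp_force: 0.0
wrist blank0_mid 0.76 [195, 177, 237, 255]
wrist blank0_mid 0.48 [268, 178, 302, 255]
[[232.0, 259.0], [200.0, 259.0], [228.0, 185.0], [194.0, 185.0]]
[[296.0, 259.0], [265.0, 259.0], [297.0, 185.0], [263.0, 185.0]]
[[249. 218.]]
shift [-159.5  -29.3  -69.1] turn [-0.002  0.001  0.   ] q6 0.5
```

View pics/w7.png

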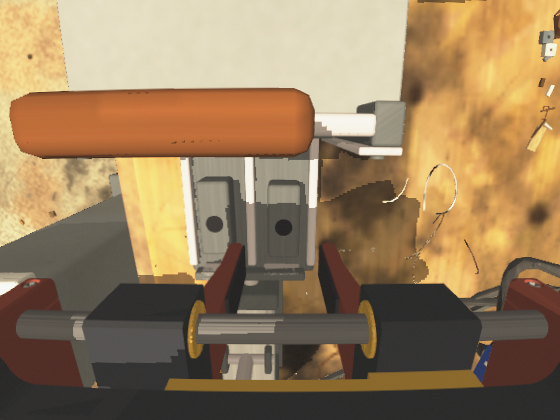

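Both blanks lie flat in their lanes, left at (215,220) and right at (284,217). Next is the lever: up, over it, and down behind it with the fingers shut.

```bash
python3 -m creep '[{"translation":[0,0,-60],"angular":[0,0,0],"jaw":0},{"translation":[0,0,-120],"angular":[0,0,0],"jaw":0},{"translation":[0,-15,-140],"angular":[0,0,0],"jaw":0},{"translation":[-40,-29,-140],"angular":[0,0,0],"jaw":0},{"translation":[-90,-29,-140],"angular":[0,0,0],"jaw":0},{"translation":[-140,-29,-140],"angular":[0,0,0],"jaw":0},{"translation":[-160,-29,-140],"angular":[0,0,0],"jaw":0},{"translation":[-160,-29,-140],"angular":[0,0,0],"jaw":0}]'; python3 -c "
from d import *
goal([*f(-150,0),190],Y)
c=ctrl.get_obs();print(c['ee_pos'],c['width'])
snap('top','top2.png');find('top','lever_grip',2);find('top','blank0_mid',5)
snap('side','side2.png');find('side','lever_grip',2)"
```

```text
t: 23.15
ee_pos: [436.3, 85.8, 276.3]
orientation: [-2.266, -2.176, 0.001]
ft_force: [0.4, 1.0, -0.2]
width: 0.4
grasp_force: 0.0
shift [11.3 -0.5 86.3] turn [-0.001  0.    -0.002] q6 0.21
[436.26456557  85.81747971 276.28339494] 0.41809925062074876
top blank0_mid 0.91 [218, 267, 247, 280]
top blank0_mid 0.59 [150, 173, 164, 201]
side lever_grip 0.81 [240, 175, 250, 225]
```

```bash
python3 -m creep '[{"translation":[-3,0,30],"angular":[0,0,0],"jaw":0},{"translation":[-3,0,60],"angular":[0,0,0],"jaw":0},{"translation":[-3,0,86],"angular":[0,0,0],"jaw":0},{"translation":[-3,0,86],"angular":[0,0,0],"jaw":0},{"translation":[5,0,86],"angular":[0,0,0],"jaw":0},{"translation":[15,0,86],"angular":[0,0,0],"jaw":0},{"translation":[25,0,86],"angular":[0,0,0],"jaw":0},{"translation":[35,0,86],"angular":[0,0,0],"jaw":0}]'; python3 -m creep '[{"translation":[8,0,0],"angular":[0,0,0],"jaw":0},{"translation":[16,0,0],"angular":[0,0,0],"jaw":0},{"translation":[24,0,0],"angular":[0,0,0],"jaw":0},{"translation":[32,0,0],"angular":[0,0,0],"jaw":0},{"translation":[40,0,0],"angular":[0,0,0],"jaw":0},{"translation":[48,0,0],"angular":[0,0,0],"jaw":0},{"translation":[56,0,0],"angular":[0,0,0],"jaw":0},{"translation":[62,0,0],"angular":[0,0,0],"jaw":0}]'; python3 -c "
from d import *
goal([*f(-52,0),190],Y)"
```

```text
t: 24.4
ee_pos: [438.2, 122.5, 191.2]
orientation: [2.262, 2.179, 0.001]
ft_force: [-0.1, -2.6, 2.2]
width: 0.3
grasp_force: 1.3
t: 25.4
ee_pos: [439.0, 182.5, 189.9]
orientation: [2.261, 2.179, -0.008]
ft_force: [0.4, -10.7, -1.8]
width: 0.2
grasp_force: 4.0
shift [12.6  0.5 -0.2] turn [-0.003  0.004  0.001] q6 0.41
```

```bash
python3 -m creep '[{"translation":[3,0,0],"angular":[0,0,0],"jaw":0},{"translation":[6,0,0],"angular":[0,0,0],"jaw":0},{"translation":[8,0,0],"angular":[0,0,0],"jaw":0},{"translation":[10,0,0],"angular":[0,0,0],"jaw":0},{"translation":[11,0,0],"angular":[0,0,0],"jaw":0},{"translation":[12,0,0],"angular":[0,0,0],"jaw":0},{"translation":[13,0,0],"angular":[0,0,0],"jaw":0},{"translation":[13,0,0],"angular":[0,0,0],"jaw":0}]'
cat > lv.py <<'E'
from d import *
import sys
for n in("side","top"):
    c,im=snap(n,n+sys.argv[1]+".png"); find(n,"lever_grip",2)
    for th in(0.70,0.74,0.78): print(th,[np.round(proj(c,[*f(-110+r*np.sin(th),0),100+r*np.cos(th)])).ravel().tolist() for r in(81,139)])
E
python3 lv.py 3
python3 -c "
import cv2
a=cv2.imread('pics/side3.png')[130:260,200:310];b=cv2.imread('pics/top3.png')[200:310,180:330]
a=cv2.resize(a,(330,390));b=cv2.resize(b,(450,330));import numpy as np
m=np.zeros((390,780,3),'uint8');m[:,:330]=a;m[:330,330:]=b;cv2.imwrite('pics/lev3.png',m)"
```

```text
t: 26.4
ee_pos: [439.6, 195.5, 190.1]
orientation: [2.262, 2.179, -0.006]
ft_force: [-1.1, -8.3, -0.0]
width: 0.5
grasp_force: 3.4
side lever_grip 0.81 [245, 172, 251, 222]
0.7 [[247.0, 191.0], [247.0, 169.0]]
0.74 [[247.0, 191.0], [247.0, 169.0]]
0.78 [[247.0, 192.0], [248.0, 170.0]]
0.7 [[257.0, 257.0], [237.0, 256.0]]
0.74 [[256.0, 257.0], [235.0, 256.0]]
0.78 [[254.0, 257.0], [234.0, 256.0]]
```

View pics/lev3.png

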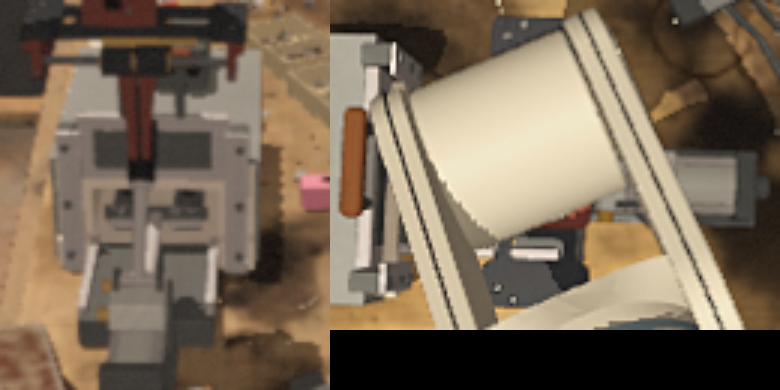

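The side picture shows the pads at the door opening and the lever leaning behind the fingers. There's no end-stop force yet, so I'll press on in small steps.

```bash
python3 -m creep '[{"translation":[1,0,0],"angular":[0,0,0],"jaw":0},{"translation":[2,0,0],"angular":[0,0,0],"jaw":0},{"translation":[3,0,0],"angular":[0,0,0],"jaw":0},{"translation":[4,0,0],"angular":[0,0,0],"jaw":0},{"translation":[4,0,0],"angular":[0,0,0],"jaw":0},{"translation":[4,0,0],"angular":[0,0,0],"jaw":0},{"translation":[4,0,0],"angular":[0,0,0],"jaw":0},{"translation":[4,0,0],"angular":[0,0,0],"jaw":0}]'
```

```text
t: 27.6
ee_pos: [439.8, 199.5, 190.1]
orientation: [2.262, 2.179, -0.006]
ft_force: [-0.9, -8.1, -0.2]
width: 0.2
grasp_force: 3.3
```

```bash
python3 -m creep '[{"translation":[1,0,0],"angular":[0,0,0],"jaw":0},{"translation":[2,0,0],"angular":[0,0,0],"jaw":0},{"translation":[3,0,0],"angular":[0,0,0],"jaw":0},{"translation":[3,0,0],"angular":[0,0,0],"jaw":0},{"translation":[3,0,0],"angular":[0,0,0],"jaw":0},{"translation":[3,0,0],"angular":[0,0,0],"jaw":0},{"translation":[3,0,0],"angular":[0,0,0],"jaw":0},{"translation":[3,0,0],"angular":[0,0,0],"jaw":0}]'
```

```text
t: 28.6
ee_pos: [439.9, 202.5, 190.1]
orientation: [2.262, 2.179, -0.006]
ft_force: [-1.0, -8.1, 0.9]
width: 0.5
grasp_force: 3.3
```

```bash
python3 -m creep '[{"translation":[1,0,0],"angular":[0,0,0],"jaw":0},{"translation":[2,0,0],"angular":[0,0,0],"jaw":0},{"translation":[3,0,0],"angular":[0,0,0],"jaw":0},{"translation":[3,0,0],"angular":[0,0,0],"jaw":0},{"translation":[3,0,0],"angular":[0,0,0],"jaw":0},{"translation":[3,0,0],"angular":[0,0,0],"jaw":0},{"translation":[3,0,0],"angular":[0,0,0],"jaw":0},{"translation":[3,0,0],"angular":[0,0,0],"jaw":0}]'
```

```text
t: 29.6
ee_pos: [439.9, 203.7, 190.0]
orientation: [2.26, 2.178, -0.011]
ft_force: [0.6, -17.6, 2.5]
width: 0.1
grasp_force: 7.2
```

End stop reached at TCP y ≈ 203.7 mm. I'll hold for 3 s, then back off.

```bash
for i in 1 2 3; do python3 -m creep '[{"translation":[0,0,0],"angular":[0,0,0],"jaw":0},{"translation":[0,0,0],"angular":[0,0,0],"jaw":0},{"translation":[0,0,0],"angular":[0,0,0],"jaw":0},{"translation":[0,0,0],"angular":[0,0,0],"jaw":0},{"translation":[0,0,0],"angular":[0,0,0],"jaw":0},{"translation":[0,0,0],"angular":[0,0,0],"jaw":0},{"translation":[0,0,0],"angular":[0,0,0],"jaw":0},{"translation":[0,0,0],"angular":[0,0,0],"jaw":0}]' | grep -E "t:|ft"; done; python3 -m creep '[{"translation":[-10,0,0],"angular":[0,0,0],"jaw":0},{"translation":[-22,0,0],"angular":[0,0,0],"jaw":0},{"translation":[-36,0,0],"angular":[0,0,0],"jaw":0},{"translation":[-50,0,0],"angular":[0,0,0],"jaw":0},{"translation":[-64,0,0],"angular":[0,0,0],"jaw":0},{"translation":[-78,0,0],"angular":[0,0,0],"jaw":0},{"translation":[-94,0,0],"angular":[0,0,0],"jaw":0},{"translation":[-115,0,0],"angular":[0,0,0],"jaw":0}]'; python3 -m creep '[{"translation":[-5,0,0],"angular":[0,0,0],"jaw":0},{"translation":[-5,0,-30],"angular":[0,0,0],"jaw":0},{"translation":[-5,0,-60],"angular":[0,0,0],"jaw":0},{"translation":[-5,0,-80],"angular":[0,0,0],"jaw":0},{"translation":[-5,0,-80],"angular":[0,0,0],"jaw":0},{"translation":[-5,0,-80],"angular":[0,0,0],"jaw":0.5},{"translation":[-5,0,-80],"angular":[0,0,0],"jaw":1},{"translation":[-5,0,-80],"angular":[0,0,0],"jaw":1}]'; python3 lv.py 4 | grep lever;  python3 -c "
from d import *
find('side','blank0_mid',6);find('top','blank0_mid',6)
a=np.deg2rad(24.7);goal([587,76,120],[np.cos(a),np.sin(a)])
import cv2
a=cv2.imread('pics/side4.png')[130:290,200:340];b=cv2.imread('pics/top4.png')[160:310,180:330]
cv2.imwrite('pics/lev4.png',np.hstack([cv2.resize(a,(394,450)),cv2.resize(b,(400,450))[:,:400]]))"
```

```text
t: 30.6
ft_force: [0.9, -17.6, 2.4]
t: 31.6
ft_force: [2.0, -17.1, 2.2]
t: 32.6
ft_force: [0.6, -17.9, 2.9]
t: 33.6
ee_pos: [436.7, 90.9, 190.7]
orientation: [2.263, 2.179, 0.0]
ft_force: [-0.3, 0.2, 0.1]
width: 0.6
grasp_force: 0.0
t: 34.6
ee_pos: [436.2, 86.8, 269.9]
orientation: [-2.263, -2.178, 0.002]
ft_force: [0.4, -0.5, 0.2]
width: 27.0
grasp_force: 0.0
side lever_grip 0.84 [239, 172, 251, 225]
top lever_grip 0.32 [80, 212, 278, 300]
side blank0_mid 0.66 [301, 189, 320, 200]
side blank0_mid 0.61 [236, 198, 244, 208]
top blank0_mid 0.73 [148, 172, 163, 198]
shift [ -5.1 150.8 150.6] turn [-0.     0.    -0.469] q6 0.21
```

View pics/lev4.png

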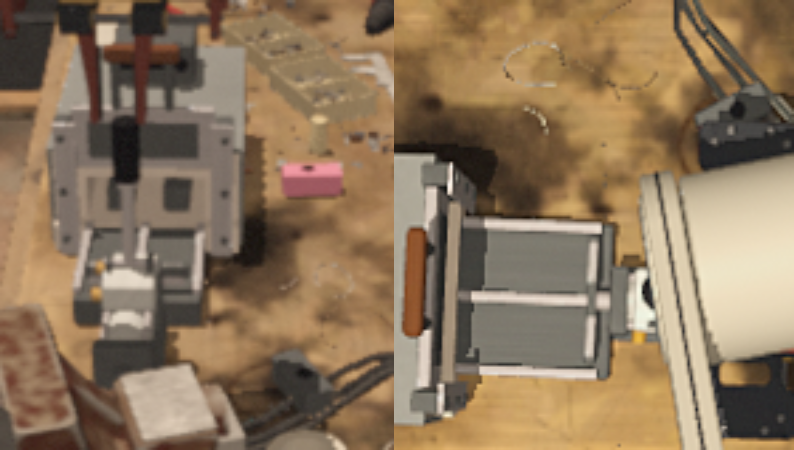

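The oven took both blanks: the tray is empty in both views, the lever is upright, and the last blank is still at side (307,262). Next I check clearance from the welder, then approach that blank.

```bash
python3 -c "
from h import *
t=cam('top');s=cam('side')
for z in(0,100,180): print(z,'top',[np.round(onz(t,p,z)[:2]).tolist() for p in((308,138),(405,173),(425,150),(320,88))],'side',[np.round(onz(s,p,z)[:2]).tolist() for p in((345,328),(347,300),(360,214),(395,215))])
print(np.round(onz(s,(307,262),28)))"
python3 -m creep '[{"translation":[0,15,0],"angular":[0,0,-0.15],"jaw":1},{"translation":[0,55,10],"angular":[0,0,-0.3],"jaw":1},{"translation":[-3,95,30],"angular":[0,0,-0.45],"jaw":1},{"translation":[-5,130,50],"angular":[0,0,-0.47],"jaw":1},{"translation":[-5,145,80],"angular":[0,0,-0.47],"jaw":1},{"translation":[-5,145,100],"angular":[0,0,-0.47],"jaw":1},{"translation":[-5,145,100],"angular":[0,0,-0.47],"jaw":1},{"translation":[-5,145,100],"angular":[0,0,-0.47],"jaw":1}]'
python3 c.py w8 blank0_mid;python3 -c "
from h import *
c=cam('wrist');print(np.round(proj(c,[587,76,28])))
im=cv2.imread('pics/w8.png');cv2.imwrite('pics/w8z.png',cv2.resize(im[80:330,130:450],None,fx=2.4,fy=2.4))"
```

```text
0 top [[742.0, 68.0], [653.0, -172.0], [712.0, -226.0], [873.0, 35.0]] side [[657.0, -129.0], [674.0, -40.0], [765.0, 339.0], [867.0, 332.0]]
100 top [[714.0, 74.0], [632.0, -147.0], [687.0, -198.0], [835.0, 44.0]] side [[636.0, -231.0], [651.0, -153.0], [730.0, 175.0], [819.0, 169.0]]
180 top [[692.0, 79.0], [616.0, -128.0], [666.0, -175.0], [805.0, 51.0]] side [[620.0, -312.0], [633.0, -244.0], [702.0, 45.0], [780.0, 39.0]]
[588.  69.  28.]
t: 35.9
ee_pos: [581.6, 76.4, 171.4]
orientation: [1.693, 2.645, 0.001]
ft_force: [-0.6, -0.9, 0.4]
width: 87.6
grasp_force: 0.0
[[285. 203.]]
```

View pics/w8z.png

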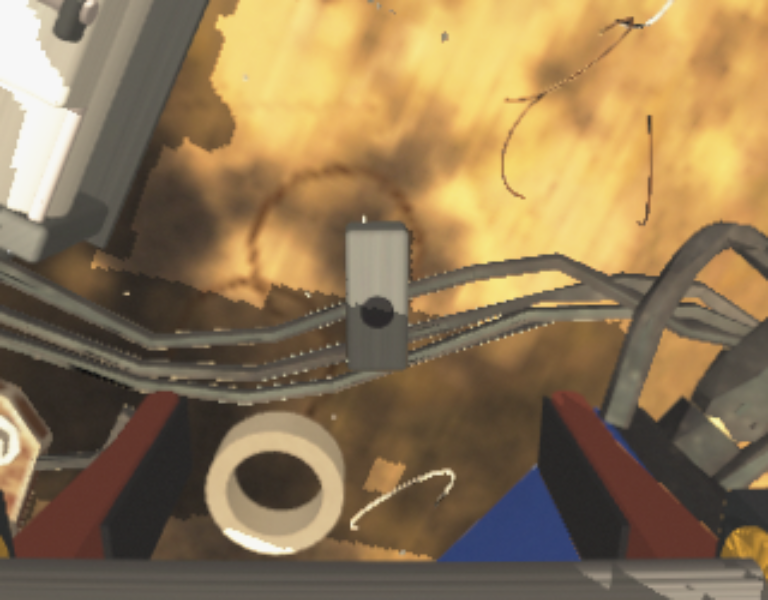

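The last blank is at full-picture pixel (287,204), square to the tool and as predicted. The welder and its leads at right are too close for a grasp across the width. I'll take it lengthwise, set it down in the clear, and regrasp.

```bash
python3 -c "
from h import *
a=np.deg2rad(24.7-89.9);goal([587,76,14],[np.cos(a),np.sin(a)])"
```

```text
shift [ -2.5   4.2 158. ] turn [ 2.00e-03 -1.00e-03  1.57e+00] q6 -0.32
```

```bash
python3 -m creep '[{"translation":[-2,4,0],"angular":[0,0,0.18],"jaw":1},{"translation":[-2,4,0],"angular":[0,0,0.36],"jaw":1},{"translation":[-2,4,0],"angular":[0,0,0.54],"jaw":1},{"translation":[-2,4,0],"angular":[0,0,0.72],"jaw":1},{"translation":[-2,4,0],"angular":[0,0,0.9],"jaw":1},{"translation":[-2,4,0],"angular":[0,0,1.08],"jaw":1},{"translation":[-2,4,0],"angular":[0,0,1.26],"jaw":1},{"translation":[-2,4,0],"angular":[0,0,1.44],"jaw":1}]' >/dev/null; python3 -c "
from h import *
a=np.deg2rad(24.7-89.9);goal([587,76,14],[np.cos(a),np.sin(a)])"; python3 c.py w9 blank0_mid; python3 -c "
from h import *
print(np.round(proj(cam('wrist'),[587,76,28])))"
```

```text
shift [  0.2   0.6 157.9] turn [ 0.001 -0.002  0.124] q6 1.12
[[281. 201.]]
```

```bash
python3 -m creep '[{"translation":[0,0,30],"angular":[0,0,0.124],"jaw":1},{"translation":[0,0,70],"angular":[0,0,0.124],"jaw":1},{"translation":[0,0,110],"angular":[0,0,0.124],"jaw":1},{"translation":[0,0,140],"angular":[0,0,0.124],"jaw":1},{"translation":[0,0,157],"angular":[0,0,0.124],"jaw":1},{"translation":[0,0,157],"angular":[0,0,0.124],"jaw":0},{"translation":[0,0,157],"angular":[0,0,0.124],"jaw":0},{"translation":[0,0,157],"angular":[0,0,0.124],"jaw":0}]';python3 -m creep '[{"translation":[0,0,0],"angular":[0,0,0],"jaw":0},{"translation":[0,0,0],"angular":[0,0,0],"jaw":0},{"translation":[0,0,0],"angular":[0,0,0],"jaw":0},{"translation":[0,0,0],"angular":[0,0,0],"jaw":0},{"translation":[0,0,-10],"angular":[0,0,0],"jaw":0},{"translation":[0,0,-40],"angular":[0,0,0],"jaw":0},{"translation":[0,0,-70],"angular":[0,0,0],"jaw":0},{"translation":[0,0,-80],"angular":[0,0,0],"jaw":0}]'; python3 -c "
from h import *
a=np.deg2rad(24.7-89.9);goal([590,185,16],[np.cos(a),np.sin(a)])"
```

```text
t: 38.1
ee_pos: [586.8, 76.2, 15.0]
orientation: [3.066, 0.684, 0.004]
ft_force: [1.5, -0.3, 1.2]
width: 65.8
grasp_force: 30.0
t: 39.1
ee_pos: [586.5, 76.4, 95.7]
orientation: [3.066, 0.684, 0.004]
ft_force: [0.0, 0.2, -2.2]
width: 65.7
grasp_force: 30.0
shift [ 49.1 -96.9  79.7] turn [ 0.001 -0.003  0.006] q6 1.24
```

```bash
python3 -m creep '[{"translation":[15,-32,0],"angular":[0,0,0],"jaw":0},{"translation":[33,-65,0],"angular":[0,0,0],"jaw":0},{"translation":[49,-97,10],"angular":[0,0,0],"jaw":0},{"translation":[49,-97,40],"angular":[0,0,0],"jaw":0},{"translation":[49,-97,65],"angular":[0,0,0],"jaw":0},{"translation":[49,-97,79],"angular":[0,0,0],"jaw":0},{"translation":[49,-97,80],"angular":[0,0,0],"jaw":0},{"translation":[49,-97,80],"angular":[0,0,0],"jaw":1}]';python3 -m creep '[{"translation":[0,0,0],"angular":[0,0,0],"jaw":1},{"translation":[0,0,0],"angular":[0,0,0],"jaw":1},{"translation":[0,0,0],"angular":[0,0,0],"jaw":1},{"translation":[0,0,0],"angular":[0,0,0],"jaw":1},{"translation":[0,0,-30],"angular":[0,0,0],"jaw":1},{"translation":[0,0,-70],"angular":[0,0,0],"jaw":1},{"translation":[0,0,-100],"angular":[0,0,-0.18],"jaw":1},{"translation":[0,0,-100],"angular":[0,0,-0.36],"jaw":1}]';python3 -m creep '[{"translation":[0,0,0],"angular":[0,0,-0.18],"jaw":1},{"translation":[0,0,0],"angular":[0,0,-0.36],"jaw":1},{"translation":[0,0,0],"angular":[0,0,-0.54],"jaw":1},{"translation":[0,0,0],"angular":[0,0,-0.72],"jaw":1},{"translation":[0,0,0],"angular":[0,0,-0.9],"jaw":1},{"translation":[0,0,0],"angular":[0,0,-1.08],"jaw":1},{"translation":[0,0,0],"angular":[0,0,-1.21],"jaw":1},{"translation":[0,0,0],"angular":[0,0,-1.21],"jaw":1}]'; python3 c.py w10 blank0_mid;  python3 -c "
from h import *
print(np.round(proj(cam('wrist'),[590,185,28])));goal([590,185,14],[np.cos(.431),np.sin(.431)])
im=cv2.imread('pics/w10.png');g=cv2.cvtColor(im,cv2.COLOR_BGR2HSV)
m=((g[:,:,1]<70)&(g[:,:,2]<200)).astype('uint8')*255
m=cv2.morphologyEx(m,cv2.MORPH_OPEN,np.ones((5,5)));n,l,s,ce=cv2.connectedComponentsWithStats(m)
for i in range(1,n):
    if s[i,4]>400 and 120<ce[i][1]<260 and 200<ce[i][0]<380: print(s[i],ce[i],cv2.minAreaRect(np.argwhere(l==i)[:,::-1].astype(np.float32)))"
```

```text
t: 40.1
ee_pos: [589.0, 184.8, 13.7]
orientation: [-3.066, -0.684, -0.0]
ft_force: [0.7, 0.0, -0.2]
width: 72.6
grasp_force: 0.0
t: 41.1
ee_pos: [590.7, 185.4, 116.6]
orientation: [2.89, 1.23, 0.008]
ft_force: [0.4, 0.5, -0.1]
width: 87.6
grasp_force: 0.0
t: 42.1
ee_pos: [588.8, 184.8, 113.6]
orientation: [-1.687, -2.65, 0.0]
ft_force: [-0.0, -0.2, 0.0]
width: 88.0
grasp_force: 0.0
[[283. 217.]]
shift [-0.4  1.2 99.7] turn [-0.    -0.     0.004] q6 -0.15
[    0     0   560   420 92509] [217.81897977 257.88503821] ((279.5, 209.5), (419.0, 559.0), 90.0)
[ 266  176   32   75 2280] [281.6254386  212.67017544] ((281.5, 213.0), (74.0, 31.0), 90.0)
```

The segmentation puts the set-down blank at (281,213), square between the fingers.

```bash
python3 -m creep '[{"translation":[2,0,35],"angular":[0,0,0],"jaw":1},{"translation":[2,0,70],"angular":[0,0,0],"jaw":1},{"translation":[2,0,98],"angular":[0,0,0],"jaw":1},{"translation":[2,0,100],"angular":[0,0,0],"jaw":0},{"translation":[2,0,100],"angular":[0,0,0],"jaw":0},{"translation":[2,0,100],"angular":[0,0,0],"jaw":0},{"translation":[2,0,100],"angular":[0,0,0],"jaw":0},{"translation":[2,0,100],"angular":[0,0,0],"jaw":0}]'; python3 -m creep '[{"translation":[0,0,0],"angular":[0,0,0],"jaw":0},{"translation":[0,0,0],"angular":[0,0,0],"jaw":0},{"translation":[0,0,0],"angular":[0,0,0],"jaw":0},{"translation":[0,0,0],"angular":[0,0,0],"jaw":0},{"translation":[0,0,-10],"angular":[0,0,0],"jaw":0},{"translation":[0,0,-50],"angular":[0,0,0],"jaw":0},{"translation":[0,0,-90],"angular":[0,0,0],"jaw":0},{"translation":[0,0,-120],"angular":[0,0,0],"jaw":0}]'; python3 pl.py -28.5 0
```

```text
t: 43.2
ee_pos: [588.3, 186.8, 14.3]
orientation: [1.686, 2.65, 0.001]
ft_force: [0.3, 0.3, -0.3]
width: 41.2
grasp_force: 0.0
t: 44.2
ee_pos: [588.2, 186.7, 135.6]
orientation: [1.685, 2.65, 0.001]
ft_force: [1.1, -1.4, -2.2]
width: 27.4
grasp_force: 30.0
shift [103.6 -81.7  92.5] turn [ 0.001 -0.     0.476] q6 -0.15
shift [103.6 -81.7  92.5] turn [ 0.001 -0.     0.476] q6 -0.15
[588.2150089  186.73389449 135.58255477] 27.447922262350218 -0.1498957066500467
```

```bash
python3 -m creep '[{"translation":[30,0,0],"angular":[0,0,0.15],"jaw":0},{"translation":[55,-15,0],"angular":[0,0,0.3],"jaw":0},{"translation":[75,-40,0],"angular":[0,0,0.45],"jaw":0},{"translation":[95,-65,0],"angular":[0,0,0.476],"jaw":0},{"translation":[104,-82,0],"angular":[0,0,0.476],"jaw":0},{"translation":[104,-82,0],"angular":[0,0,0.476],"jaw":0},{"translation":[104,-82,20],"angular":[0,0,0.476],"jaw":0},{"translation":[104,-82,50],"angular":[0,0,0.476],"jaw":0}]'; python3 pl.py -28.5 0
```

```text
t: 45.2
ee_pos: [472.2, 246.6, 84.3]
orientation: [2.262, 2.178, 0.006]
ft_force: [0.1, 0.6, -2.9]
width: 27.5
grasp_force: 30.0
shift [-0.8 -2.  41.2] turn [ 0.004 -0.002  0.   ] q6 0.5
shift [-0.8 -2.  41.2] turn [ 0.004 -0.002  0.   ] q6 0.5
[472.20623002 246.55690928  84.2561728 ] 27.544373623871817 0.497145822580898
```

```bash
python3 -m creep '[{"translation":[-1,-1,15],"angular":[0,0,0],"jaw":0},{"translation":[-1,-1,28],"angular":[0,0,0],"jaw":0},{"translation":[-1,-1,35],"angular":[0,0,0],"jaw":0},{"translation":[-1,-1,38],"angular":[0,0,0],"jaw":0},{"translation":[-1,-1,38],"angular":[0,0,0],"jaw":0},{"translation":[-1,-1,38],"angular":[0,0,0],"jaw":0.5},{"translation":[-1,-1,38],"angular":[0,0,0],"jaw":0.5},{"translation":[-1,-1,38],"angular":[0,0,0],"jaw":0.5}]';python3 -m creep '[{"translation":[0,0,0],"angular":[0,0,0],"jaw":0.5},{"translation":[0,0,-30],"angular":[0,0,0],"jaw":0.5},{"translation":[0,0,-60],"angular":[0,0,0],"jaw":0.5},{"translation":[0,0,-90],"angular":[0,0,0],"jaw":0.5},{"translation":[0,0,-90],"angular":[0,0,0],"jaw":0.5},{"translation":[0,0,-90],"angular":[0,0,0],"jaw":0.5},{"translation":[0,0,-90],"angular":[0,0,0],"jaw":0.5},{"translation":[0,0,-90],"angular":[0,0,0],"jaw":0.5}]'; python3 c.py w11 blank0_mid; python3 -c "
from d import *
c=cam('wrist')
print([np.round(proj(c,[*f(x,-28.5+y),58])).ravel().tolist() for x in(-33,33) for y in(-14,14)])
o=ctrl.get_obs();print(o['width'],o['t'])
goal([*f(-163,0),270],Y)"
```

```text
t: 46.2
ee_pos: [468.8, 245.2, 46.0]
orientation: [2.263, 2.179, 0.001]
ft_force: [0.3, 0.2, 0.9]
width: 43.6
grasp_force: 0.0
t: 47.2
ee_pos: [468.1, 244.8, 134.7]
orientation: [-2.263, -2.178, 0.003]
ft_force: [0.2, -0.4, 1.5]
width: 43.6
grasp_force: 0.0
[[299.0, 255.0], [267.0, 255.0], [301.0, 180.0], [266.0, 180.0]]
43.49480840433704 47.3
shift [-162.   -26.7 -134.8] turn [-0.001  0.001  0.   ] q6 0.5
```

```bash
python3 -c "
import cv2,numpy as np
for n in('w7','w11'):
    g=cv2.cvtColor(cv2.imread('pics/%s.png'%n),cv2.COLOR_BGR2GRAY)
    r=g[165:270,255:312]; m=(r<50).astype('uint8');k,l,s,c=cv2.connectedComponentsWithStats(m)
    print(n,[(s[i].tolist(),np.round(c[i]+[255,165]).tolist()) for i in range(1,k) if s[i,4]>60])
    print(g[170:262:6,284].tolist()); print(g[200,256:312:3].tolist())
"; python3 c.py w12 blank1_mid blank0_mid
```

```text
w7 [([20, 55, 17, 16, 207], [283.0, 227.0])]
[157, 157, 76, 155, 156, 156, 87, 87, 84, 39, 39, 86, 85, 85, 85, 83]
[151, 155, 154, 155, 132, 155, 153, 153, 150, 157, 153, 150, 152, 152, 130, 85, 86, 140, 245]
w11 [([20, 54, 17, 16, 211], [283.0, 227.0])]
[154, 154, 76, 156, 155, 155, 86, 86, 80, 40, 39, 85, 85, 85, 84, 82]
[223, 150, 154, 153, 141, 153, 151, 153, 153, 156, 152, 148, 153, 149, 120, 87, 149, 153, 140]
wrist blank0_mid 0.59 [198, 260, 310, 284]
```

The eye mark is at (283,227), with the same intensity profile as the first blank placed there, so it is seated in the right lane. Second push now.

```bash
python3 -m creep '[{"translation":[0,0,-60],"angular":[0,0,0],"jaw":0},{"translation":[0,0,-120],"angular":[0,0,0],"jaw":0},{"translation":[0,-15,-140],"angular":[0,0,0],"jaw":0},{"translation":[-40,-27,-140],"angular":[0,0,0],"jaw":0},{"translation":[-90,-27,-140],"angular":[0,0,0],"jaw":0},{"translation":[-140,-27,-140],"angular":[0,0,0],"jaw":0},{"translation":[-162,-27,-140],"angular":[0,0,0],"jaw":0},{"translation":[-162,-27,-140],"angular":[0,0,0],"jaw":0}]'; python3 -c "
from d import *
goal([*f(-163,0),190],Y)"
```

```text
t: 48.45
ee_pos: [435.3, 83.2, 275.8]
orientation: [2.266, 2.176, 0.0]
ft_force: [-0.0, 0.0, 0.0]
width: 0.4
grasp_force: 0.0
shift [ 0.9  0.2 85.8] turn [ 0.    -0.    -0.002] q6 0.2
```

```bash
python3 -m creep '[{"translation":[0,0,30],"angular":[0,0,0],"jaw":0},{"translation":[0,0,60],"angular":[0,0,0],"jaw":0},{"translation":[0,0,86],"angular":[0,0,0],"jaw":0},{"translation":[0,0,86],"angular":[0,0,0],"jaw":0},{"translation":[10,0,86],"angular":[0,0,0],"jaw":0},{"translation":[20,0,86],"angular":[0,0,0],"jaw":0},{"translation":[30,0,86],"angular":[0,0,0],"jaw":0},{"translation":[38,0,86],"angular":[0,0,0],"jaw":0}]'; python3 -m creep '[{"translation":[8,0,0],"angular":[0,0,0],"jaw":0},{"translation":[16,0,0],"angular":[0,0,0],"jaw":0},{"translation":[24,0,0],"angular":[0,0,0],"jaw":0},{"translation":[32,0,0],"angular":[0,0,0],"jaw":0},{"translation":[40,0,0],"angular":[0,0,0],"jaw":0},{"translation":[48,0,0],"angular":[0,0,0],"jaw":0},{"translation":[56,0,0],"angular":[0,0,0],"jaw":0},{"translation":[64,0,0],"angular":[0,0,0],"jaw":0}]'; python3 -m creep '[{"translation":[4,0,0],"angular":[0,0,0],"jaw":0},{"translation":[8,0,0],"angular":[0,0,0],"jaw":0},{"translation":[11,0,0],"angular":[0,0,0],"jaw":0},{"translation":[14,0,0],"angular":[0,0,0],"jaw":0},{"translation":[15,0,0],"angular":[0,0,0],"jaw":0},{"translation":[16,0,0],"angular":[0,0,0],"jaw":0},{"translation":[16,0,0],"angular":[0,0,0],"jaw":0},{"translation":[16,0,0],"angular":[0,0,0],"jaw":0}]'
```

```text
t: 49.45
ee_pos: [437.2, 122.9, 190.2]
orientation: [2.262, 2.179, 0.001]
ft_force: [0.2, -2.7, 2.4]
width: 0.4
grasp_force: 1.1
t: 50.45
ee_pos: [438.5, 184.7, 189.0]
orientation: [2.262, 2.179, -0.007]
ft_force: [-0.5, -10.6, -0.7]
width: 0.1
grasp_force: 4.0
t: 51.45
ee_pos: [439.2, 200.9, 189.2]
orientation: [2.262, 2.179, -0.005]
ft_force: [-1.0, -8.5, 0.4]
width: 0.3
grasp_force: 3.2
```

```bash
python3 -m creep '[{"translation":[1,0,0],"angular":[0,0,0],"jaw":0},{"translation":[2,0,0],"angular":[0,0,0],"jaw":0},{"translation":[3,0,0],"angular":[0,0,0],"jaw":0},{"translation":[4,0,0],"angular":[0,0,0],"jaw":0},{"translation":[4,0,0],"angular":[0,0,0],"jaw":0},{"translation":[4,0,0],"angular":[0,0,0],"jaw":0},{"translation":[4,0,0],"angular":[0,0,0],"jaw":0},{"translation":[4,0,0],"angular":[0,0,0],"jaw":0}]'
```

```text
t: 52.45
ee_pos: [439.1, 202.8, 189.0]
orientation: [2.26, 2.178, -0.01]
ft_force: [1.3, -19.2, 2.0]
width: 0.6
grasp_force: 7.5
```

End stop again. Hold 3 s, back off, rise.

```bash
for i in 1 2 3; do python3 -m creep '[{"translation":[0,0,0],"angular":[0,0,0],"jaw":0},{"translation":[0,0,0],"angular":[0,0,0],"jaw":0},{"translation":[0,0,0],"angular":[0,0,0],"jaw":0},{"translation":[0,0,0],"angular":[0,0,0],"jaw":0},{"translation":[0,0,0],"angular":[0,0,0],"jaw":0},{"translation":[0,0,0],"angular":[0,0,0],"jaw":0},{"translation":[0,0,0],"angular":[0,0,0],"jaw":0},{"translation":[0,0,0],"angular":[0,0,0],"jaw":0}]' | grep -E "t:|ft"; done; python3 -m creep '[{"translation":[-10,0,0],"angular":[0,0,0],"jaw":0},{"translation":[-22,0,0],"angular":[0,0,0],"jaw":0},{"translation":[-36,0,0],"angular":[0,0,0],"jaw":0},{"translation":[-50,0,0],"angular":[0,0,0],"jaw":0},{"translation":[-64,0,0],"angular":[0,0,0],"jaw":0},{"translation":[-78,0,0],"angular":[0,0,0],"jaw":0},{"translation":[-94,0,0],"angular":[0,0,0],"jaw":0},{"translation":[-115,0,0],"angular":[0,0,0],"jaw":0}]'; python3 -m creep '[{"translation":[-5,0,0],"angular":[0,0,0],"jaw":0},{"translation":[-5,0,-30],"angular":[0,0,0],"jaw":0},{"translation":[-5,0,-60],"angular":[0,0,0],"jaw":0},{"translation":[-5,0,-90],"angular":[0,0,0],"jaw":0},{"translation":[-5,0,-110],"angular":[0,0,0],"jaw":1},{"translation":[-5,0,-110],"angular":[0,0,0],"jaw":1},{"translation":[-5,0,-110],"angular":[0,0,0],"jaw":1},{"translation":[-5,0,-110],"angular":[0,0,0],"jaw":1}]'; python3 lv.py 5 | grep lever;  python3 -c "
from d import *
find('side','blank0_mid',6);find('top','blank0_mid',6)
goal([*f(78,0),300],X)
a=cv2.imread('pics/side5.png').astype(int);b=cv2.imread('pics/side4.png').astype(int)
d=np.abs(a-b).sum(2)>60; ys,xs=np.nonzero(d[225:300,220:330]); print('diff px low tray region',len(xs))
print(np.round([proj(cam('side'),[*f(x,-28.5),50]).ravel() for x in(-40,30,80)]))
# eye mark area, bench places of blanks
"
```

```text
t: 53.45
ft_force: [1.7, -18.8, 2.0]
t: 54.45
ft_force: [1.3, -18.2, 2.8]
t: 55.45
ft_force: [1.5, -18.1, 1.9]
t: 56.45
ee_pos: [435.7, 90.3, 189.7]
orientation: [2.263, 2.179, 0.0]
ft_force: [-0.2, 0.2, -0.2]
width: 0.2
grasp_force: 0.0
t: 57.45
ee_pos: [434.9, 86.2, 298.6]
orientation: [-2.262, -2.178, 0.003]
ft_force: [-0.2, 0.0, -0.8]
width: 37.0
grasp_force: 0.0
side lever_grip 0.81 [240, 173, 249, 226]
side blank0_mid 0.79 [300, 189, 320, 203]
top blank0_mid 0.86 [148, 171, 163, 197]
top blank0_mid 0.69 [76, 208, 281, 301]
shift [238.9   0.3  -0.6] turn [-0.    -0.    -1.571] q6 0.21
diff px low tray region 251
[[259. 225.]
 [260. 211.]
 [261. 202.]]
```

```bash
python3 -m creep '[{"translation":[30,0,0],"angular":[0,0,-0.18],"jaw":1},{"translation":[60,0,0],"angular":[0,0,-0.36],"jaw":1},{"translation":[90,0,0],"angular":[0,0,-0.54],"jaw":1},{"translation":[120,0,0],"angular":[0,0,-0.72],"jaw":1},{"translation":[150,0,0],"angular":[0,0,-0.9],"jaw":1},{"translation":[180,0,0],"angular":[0,0,-1.08],"jaw":1},{"translation":[210,0,0],"angular":[0,0,-1.26],"jaw":1},{"translation":[239,0,0],"angular":[0,0,-1.44],"jaw":1}]'; python3 -c "
from d import *
goal([*f(78,0),202],X)
c,im=snap('wrist','w13.png');find('wrist','blank0_mid',4);print(np.round(proj(c,[[*f(78,0),229],[*f(0,28.5),30],[*f(0,-28.5),30]])))"
```

```text
t: 58.75
ee_pos: [444.6, 326.1, 299.5]
orientation: [-0.255, -3.131, 0.0]
ft_force: [-0.4, -0.5, 0.3]
width: 87.6
grasp_force: 0.0
shift [-0.5 -1.1 97.5] turn [-0.    -0.    -0.124] q6 -0.8
[[281. 223.]
 [226. 168.]
 [232. 205.]]
```

```bash
python3 -m creep '[{"translation":[0,-1,0],"angular":[0,0,-0.124],"jaw":1},{"translation":[0,-1,30],"angular":[0,0,-0.124],"jaw":1},{"translation":[0,-1,65],"angular":[0,0,-0.124],"jaw":1},{"translation":[0,-1,95],"angular":[0,0,-0.124],"jaw":1},{"translation":[0,-1,97],"angular":[0,0,-0.124],"jaw":1},{"translation":[0,-1,97],"angular":[0,0,-0.124],"jaw":0},{"translation":[0,-1,97],"angular":[0,0,-0.124],"jaw":0},{"translation":[0,-1,97],"angular":[0,0,-0.124],"jaw":0}]';python3 -m creep '[{"translation":[0,0,0],"angular":[0,0,0],"jaw":0},{"translation":[0,0,0],"angular":[0,0,0],"jaw":0},{"translation":[0,0,0],"angular":[0,0,0],"jaw":0},{"translation":[0,0,0],"angular":[0,0,0],"jaw":0},{"translation":[0,0,0],"angular":[0,0,0],"jaw":0},{"translation":[0,0,0],"angular":[0,0,0],"jaw":0},{"translation":[0,0,0],"angular":[0,0,0],"jaw":0},{"translation":[0,0,0],"angular":[0,0,0],"jaw":0}]'
```

```text
t: 59.85
ee_pos: [445.0, 324.4, 203.8]
orientation: [0.071, 3.139, 0.002]
ft_force: [0.1, -0.4, 0.4]
width: 61.6
grasp_force: 0.0
t: 60.85
ee_pos: [444.5, 324.7, 202.6]
orientation: [0.07, 3.141, 0.002]
ft_force: [-0.3, 5.0, -2.3]
width: 15.9
grasp_force: 30.0
```

```bash
python3 -m creep '[{"translation":[0,0,10],"angular":[0,0,0],"jaw":0},{"translation":[0,0,20],"angular":[0,0,0],"jaw":0},{"translation":[0,0,31],"angular":[0,0,0],"jaw":0},{"translation":[0,0,42],"angular":[0,0,0],"jaw":0},{"translation":[0,0,52],"angular":[0,0,0],"jaw":0},{"translation":[0,0,60],"angular":[0,0,0],"jaw":0},{"translation":[0,0,64],"angular":[0,0,0],"jaw":0},{"translation":[0,0,64],"angular":[0,0,0],"jaw":0}]';python3 -m creep '[{"translation":[0,0,0.5],"angular":[0,0,0],"jaw":0},{"translation":[0,0,1],"angular":[0,0,0],"jaw":0},{"translation":[0,0,1.5],"angular":[0,0,0],"jaw":0},{"translation":[0,0,2],"angular":[0,0,0],"jaw":0},{"translation":[0,0,2.5],"angular":[0,0,0],"jaw":0},{"translation":[0,0,3],"angular":[0,0,0],"jaw":0},{"translation":[0,0,3],"angular":[0,0,0],"jaw":0},{"translation":[0,0,3],"angular":[0,0,0],"jaw":0}]'
```

```text
t: 61.85
ee_pos: [444.5, 324.7, 137.9]
orientation: [0.07, 3.141, 0.001]
ft_force: [-0.0, 5.9, -5.1]
width: 15.9
grasp_force: 30.0
t: 62.85
ee_pos: [444.5, 324.8, 136.6]
orientation: [0.07, 3.14, 0.002]
ft_force: [-5.3, 3.5, 11.4]
width: 15.6
grasp_force: 30.0
```

```bash
python3 -m creep '[{"translation":[0,0,0],"angular":[0,0,0],"jaw":1},{"translation":[0,0,0],"angular":[0,0,0],"jaw":1},{"translation":[0,0,0],"angular":[0,0,0],"jaw":1},{"translation":[0,0,0],"angular":[0,0,0],"jaw":1},{"translation":[0,0,0],"angular":[0,0,0],"jaw":1},{"translation":[0,0,0],"angular":[0,0,0],"jaw":1},{"translation":[0,0,0],"angular":[0,0,0],"jaw":1},{"translation":[0,0,0],"angular":[0,0,0],"jaw":1}]'; python3 -m creep '[{"translation":[0,0,-30],"angular":[0,0,0],"jaw":1},{"translation":[0,0,-80],"angular":[0,0,0],"jaw":1},{"translation":[0,0,-130],"angular":[0,0,0],"jaw":1},{"translation":[0,30,-150],"angular":[0,0,0],"jaw":1},{"translation":[0,80,-150],"angular":[0,0,0],"jaw":1},{"translation":[0,130,-150],"angular":[0,0,0],"jaw":1},{"translation":[0,180,-150],"angular":[0,0,0],"jaw":1},{"translation":[0,200,-150],"angular":[0,0,0],"jaw":1}]'; python3 -c "
from d import *
for n in('top','side'): snap(n,n+'6.png'); find(n,'door_handle',2);find(n,'blank0_mid',3);find(n,'tape',1);find(n,'roll',1);find(n,'lever_grip',1)
a=cv2.imread('pics/side6.png')[120:290,200:345];b=cv2.imread('pics/top6.png')[160:310,160:330]
cv2.imwrite('pics/fin.png',np.hstack([cv2.resize(a,(390,457)),cv2.resize(b,(400,353)).copy() if 0 else cv2.copyMakeBorder(cv2.resize(b,(400,353)),0,104,0,0,cv2.BORDER_CONSTANT)]))"
```

```text
t: 63.85
ee_pos: [444.4, 324.1, 135.7]
orientation: [0.07, 3.141, -0.0]
ft_force: [-0.9, -0.5, 0.1]
width: 87.5
grasp_force: 0.0
t: 64.85
ee_pos: [453.0, 526.4, 285.2]
orientation: [-0.068, -3.141, -0.0]
ft_force: [0.3, -0.4, -0.3]
width: 87.9
grasp_force: 0.0
top door_handle 0.74 [79, 206, 326, 299]
top door_handle 0.59 [186, 225, 207, 288]
top blank0_mid 0.88 [152, 170, 162, 197]
top tape 0.74 [394, 196, 430, 224]
top lever_grip 0.67 [272, 251, 288, 266]
side door_handle 0.59 [229, 170, 276, 210]
side blank0_mid 0.74 [300, 188, 320, 202]
side blank0_mid 0.39 [218, 138, 286, 267]
side tape 0.63 [279, 321, 314, 363]
side roll 0.72 [294, 282, 324, 309]
side lever_grip 0.8 [240, 173, 251, 226]
```

View pics/fin.png

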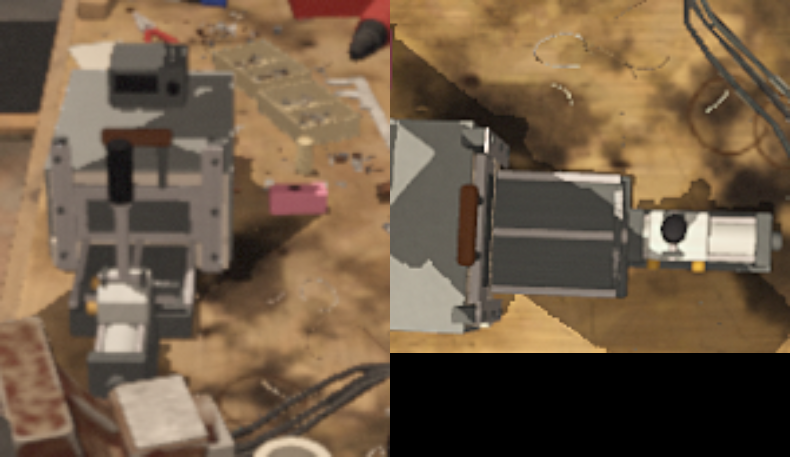

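The final view shows the tray empty, the door down, the lever upright and the bench clear of blanks. Pink, tape and roll are where they were.

```bash
python3 -c "
from workcell import ctrl
print(ctrl.close_job())"
```

```text
the job is handed in; nothing more can be done
None
```

All three blanks on the bench went into the oven in two lever pushes, each held at the end stop for about 3 s; the door is down behind them, the tape measure and roll are where they lay, and I handed the job in (no verdict was returned).

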